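# Load a weld jig: spacer between clevis lugs, locating plunger home

### The job

Load the weld jig: pull its locating plunger out to the stop, stand the one aluminium spacer block from the timber rack that fills the gap between the two steel lugs down between them, lowered all the way to the jig floor and not dropped in, then push the plunger fully home so that its pin passes through both lugs and the spacer. Do not ram the pin or force the spacer against the lugs, and leave the other blocks and everything else on the bench where they are.

Things in the scene. Friction and masses are not known exactly. Their poses are not given: they have to be found in the camera images.
- jig: Weld jig, fixed: base plate 116 x 150 x 14 mm with two upright blue cheeks. Origin on the bench under the nest (the place between the cheeks). y = the pin's axis, x level across it, z up. Thick cheek (50 wide, 30 along y, top 72 over the bench) at -y holds the plunger; thin cheek (16 along y, top 64) at +y; inner faces at y = -26 and +26. Bolt heads 10 high at the corners.
- nest (a point): Middle of the nest on the jig's floor, 14 mm over the bench, axes as the jig's. The pin's axis runs along y, 36 mm above it. Ribs and stops 10 mm high, at x = 25.5 to 44.5 mm on either side, keep the lugs' feet in place; between them the floor is free, 51 mm in x.
- plunger (a joint): Travel of the plunger, m: 0 = home (where it starts), 0.064 = out at its stop, along the jig's -y, pin clear of the nest. A ball detent holds it at both ends: leaving or entering an end takes 8 to 14 N over some 4 mm, with a click; in between it slides at about 3 N; only within 2 mm of an end does the detent draw it in. Pin 12 mm in diameter, nose tapered over 11 mm to 5.6 mm.
- knob (a point): Middle of the plunger's black hand knob (moves with it), 50 mm over the bench, its axis along the jig's y. Grip 28 mm in diameter, 13.5 mm to either side of this point; at its outer (-y) end a rim 34 mm in diameter, whose end face is 22.5 mm from this point. When home, the thick cheek's face is 26.5 mm from this point on the +y side. Free at the sides, above and beyond.
- lug_a_bore (a point): Centre of the bore of the loose steel lug standing in the jig on the -y side (thick cheek): plate 12 mm thick along y, foot 66 mm wide and 12 mm high, ear 40 mm wide with a round top 64 mm over the jig's floor, bore 15 mm along y, 36 mm above its foot; 0.29 kg. About 0.7 mm play either way in y; the gap between the two lugs is 25.5 to 28.5 mm.
- lug_b_bore (a point): Centre of the bore of the loose steel lug standing in the jig on the +y side (thin cheek): plate 12 mm thick along y, foot 66 mm wide and 12 mm high, ear 40 mm wide with a round top 64 mm over the jig's floor, bore 15 mm along y, 36 mm above its foot; 0.29 kg. About 0.7 mm play either way in y; the gap between the two lugs is 25.5 to 28.5 mm.
- spacer_16_mid (a point): Middle (24 mm above the foot) of the aluminium spacer block 16 mm thick along its y, 46 mm wide along its x, 48 mm tall; foot edges chamfered 2 x 4 mm; 15 mm bore along y, 36 mm above its foot. 0.10 kg. Stays in the rack. Stands in the rack, thickness along the rack's length; the three may stand in any order.
- spacer_24_mid (a point): Middle (24 mm above the foot) of the aluminium spacer block 24 mm thick along its y, 46 mm wide along its x, 48 mm tall; foot edges chamfered 2 x 4 mm; 15 mm bore along y, 36 mm above its foot. 0.12 to 0.23 kg. This one fills the gap between the lugs. Stands in the rack, thickness along the rack's length; the three may stand in any order.
- spacer_32_mid (a point): Middle (24 mm above the foot) of the aluminium spacer block 32 mm thick along its y, 46 mm wide along its x, 48 mm tall; foot edges chamfered 2 x 4 mm; 15 mm bore along y, 36 mm above its foot. 0.19 kg. Stays in the rack. Stands in the rack, thickness along the rack's length; the three may stand in any order.
- rack: Timber trough, fixed, 270 mm long (x), 74 mm wide (y); origin on the bench at its middle. Floor 12 mm over the bench. Side boards 12 mm thick, 50 mm apart inside, as high as the blocks' tops (60 mm over the bench), so a block can be taken only across its thickness. Blocks stand near x = -80, 0, +80 mm, at least 40 mm clear of each other, with cleats 7 mm high between.
- lug_spare_bore (a point): Bore of a spare lug lying flat on the bench beyond the jig, 12 mm high. Leave alone.
- spray_can: White spray can, 66 mm in diameter, 190 mm tall, origin under its middle. Leave alone.
- magnet_square: Red three-cornered magnetic welding square standing on edge, 90 mm wide and high, 18 mm thick, origin under its middle. Leave alone.
- hammer: Hammer lying on the bench, 270 mm long. Leave alone.
- wire_brush: Brush lying on the bench, 240 mm long. Leave alone.
- wrench: Wrench lying on the bench, 200 mm long. Leave alone.
Things that resemble listed ones, but are neither listed nor needed, are in the scene too. Leave any turquoise or yellow look-alike of the jig alone.

How it is judged:
By the outcome, as a careful person would: the job done as asked, in the order asked, and still so for the second after the job is handed in, with the robot touching nothing.
It also fails if it takes over 72 s, if anything falls off the work surface, if the arm or the gripper's body presses on something with over 40 N, if the wrist force passes 120 N, or if a joint passes its speed limit or range.

### The arm

A 6-joint arm with a two-finger parallel gripper is mounted at the origin on the work surface. World frame = base frame: x ahead of the robot, y to its left, z up, the work surface at z = 0. Lengths are in m, angles in degrees, forces in N, time in s.
With the tool pointing down it reaches from about 0.375 to 0.975 m from the base axis. Payload 3.8 kg.
Tool frame: the origin (TCP) lies midway between the tips of the shut fingers; the grasp point (between the pads) lies ctrl.hold_point_z behind it (ctrl.hold_point_z is the distance from the TCP to the grasp point, in m); z points along the fingers, x is the direction in which the jaws open and shut, and the axes are right-handed (so a half turn about z gives the same grasp; the last joint's range is limited). The gripper opens to 85 mm and grips with 20 to 120 N. Pads are 22 mm wide; open, the fingers measure 114 mm over their backs; the gripper's body (76 mm by 85 mm) begins 54 mm behind the grasp point. The pads swing forward as they close: fully open they stand 13 mm farther back than shut.
Start: joints at [-74.078, 15.12, 91.902, -0, 72.978, -2.114], TCP at [0.209, -0.642, 0.231] pointing down, gripper open.
Joint ranges: [-150.88, 150.88], [-54.13, 125.18], [17.81, 147.31], [-75.09, 255.09], [0, 152.58], [-146.25, 146.25]. Speed limits (degrees/s): [147.25, 147.25, 180, 180, 180, 180].

### API

Orientations are given as [roll, pitch, yaw] about the fixed x, y, z axes, in that order (R = Rz(yaw) Ry(pitch) Rx(roll)).
In Python, from station import ctrl gives the robot as it stands.
- The arm moves only by the shell command python3 -m creep 'ROWS' [FORCE]. ROWS is JSON, a list of rows, each a list of 5 numbers: the finger opening in cm, from 0 to 8.54, then the shift along the tool's x, y, z in cm, then the turn about the tool's z in rad. In form: [[jaw, dx, dy, dz, spin], ...]. A call has 1 to 12 rows; each row shifts and turns the commanded pose from where the row before left it, along the tool's axes as they then stand; what a row does not reach is not made up. A row lasts 1/12 s, in which the tool goes at most 41.7 mm and 7.16 degrees, less where a joint would pass 70% of its speed; a pose out of reach is approached as far as the arm can. A call with a gripper value outside its range is refused whole. The fingers move at their own pace and stop on an object; FORCE is the grip in N (left out, the last holds). Time passes only in rows, so rows that do not move let the fingers close. It gives the time, the measured TCP pose, the force and the opening at its end, in the units of the state.
- ctrl.read_state(): the state, without advancing time (a new reading comes with each control period).
- ctrl.snapshot(name): name is "scene" or "top"; returns (picture, depth): 384x512x3 uint8, red, green, blue; 384x512 float32, m along the optical axis (not along the pixel's ray), 0 where there is no reading.
- ctrl.camera_params(name): a dict with "camera_matrix" (3x3 intrinsics, pixels), "extrinsics" (4x4, takes a point from world to camera coordinates). Camera axes: x right, y up, looking along -z (the intrinsics and any distortion apply to the point x, -y, -z); pixel columns grow to the right and rows downward; lengths in m; the calibration is good to about 2 mm. A picture is of the moment at which its call begins. camera_params takes no time and is no camera call.
- ctrl.job_done(): hands the job in, once; it reports no verdict.
The state is a dict: "time": time; "q": joint angles; "dq": joint speeds; "joint_efforts": joint torques, N m; "position": TCP position; "tcp_rot": TCP orientation; "wrist_force": force on the tool from outside, world axes, zero at the start; "moment": the same for the moment, N m; "finger_gap": opening from 0.0 (shut) to 1.0 (fully open).
Only numpy, scipy, OpenCV 4.12 (cv2) and the standard library are available. Lean on these libraries where they do the work, as an engineer would, in place of code of your own. Each camera call takes 0.05 s, during which the arm holds its last target.

## Working session

There is one attempt and no reset: what is moved stays moved. The work goes in short steps, Python scripts to look and compute and a shell command to move; the robot and the scene stay as the last step left them, time stands still between calls to the robot, and variables do not carry over. Pictures are saved under pics/ and viewed, and the job is handed in when it is done.

```bash
ls -la; mkdir -p pics; python3 - <<'E'
from station import ctrl
import cv2, numpy as np
print(ctrl.read_state(), ctrl.hold_point_z)
for n in ("scene","top"):
    p,d=ctrl.snapshot(n); cv2.imwrite(f"pics/{n}0.png",p[:,:,::-1]); np.savez(f"{n}0.npz",p=p,d=d)
    c=ctrl.camera_params(n); print(n,np.round(c["camera_matrix"],2).tolist(),np.round(c["extrinsics"],4).tolist(),[k for k in c])
print(ctrl.read_state()["time"])
E
```

```text
total 12
drwxr-xr-x  3 agent agent 4096 Dec  7 04:31 .
drwxr-xr-x 23 root  root  4096 Dec  7 04:31 ..
drwxr-xr-x  2 agent agent 4096 Dec  7 04:31 pics
{'time': 0.0, 'q': array([-7.40770999e+01,  1.51688079e+01,  9.19833715e+01, -3.45021029e-04,
        7.29763277e+01, -2.11336817e+00]), 'dq': array([-0.06441464, -0.08157674, -0.05967811,  0.13656508, -0.00885665,
        0.1065479 ]), 'joint_efforts': array([ 1.77821028e-03, -5.15115309e+01, -3.67314184e+01, -1.75982873e-04,
        1.31454086e-02, -1.17303782e-05]), 'position': array([ 0.20879467, -0.64111426,  0.22994618]), 'tcp_rot': array([-1.79995591e+02,  1.28431844e-01, -7.19636254e+01]), 'wrist_force': array([ 9.21154915e-03, -2.78322326e-01,  8.66415223e-05]), 'moment': array([0.01065465, 0.04075107, 0.0436739 ]), 'finger_gap': 0.9983811891267552} 0.0187
scene [[388.12, 0.0, 255.33], [0.0, 388.12, 186.21], [0.0, 0.0, 1.0]] [[-0.6601, 0.7509, -0.021, 0.3049], [-0.3953, -0.3234, 0.8598, 0.1165], [0.6388, 0.5758, 0.5103, -1.4696], [0.0, 0.0, 0.0, 1.0]] ['camera_matrix', 'extrinsics']
top [[348.48, 0.0, 254.79], [0.0, 348.48, 188.01], [0.0, 0.0, 1.0]] [[0.0206, -0.9998, 0.0035, -0.0039], [0.9837, 0.0209, 0.1783, -0.4914], [-0.1784, -0.0002, 0.984, -0.9854], [0.0, 0.0, 0.0, 1.0]] ['camera_matrix', 'extrinsics']
0.1
```

View pics/scene0.png

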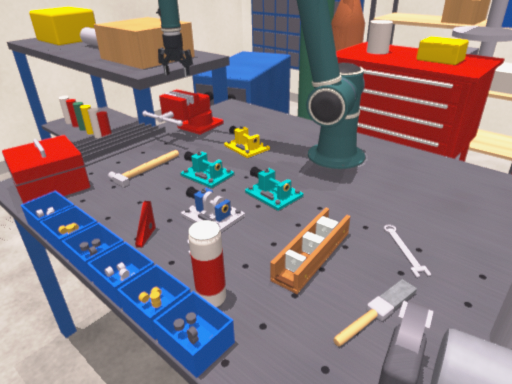

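View pics/top0.png

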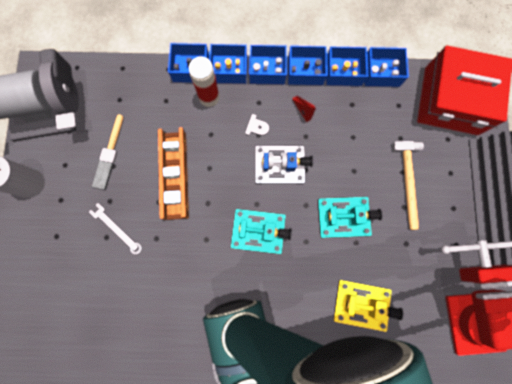

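Two overview pictures:
- **Jig:** the blue-cheeked jig is at top (280,162), scene (212,208). Its knob is at top (307,160).
- **Look-alikes:** turquoise at top (258,231) and (347,217), yellow at (364,305).
- **Rack:** at top (172,173), with three blocks at (171,145), (169,171) and (172,197).

Next I'll crop in and measure.

```bash
cat > h.py <<'E'
import cv2, numpy as np
from station import ctrl
def load(n,k=0):
    f=np.load(f"{n}{k}.npz"); return f["p"],f["d"]
def snap(n,k):
    p,d=ctrl.snapshot(n); np.savez(f"{n}{k}.npz",p=p,d=d); return p,d
def cam(n):
    c=ctrl.camera_params(n); return np.array(c["camera_matrix"]),np.array(c["extrinsics"])
def cloud(n,d):
    K,E=cam(n); v,u=np.mgrid[:d.shape[0],:d.shape[1]]
    x=(u-K[0,2])/K[0,0]*d; y=(v-K[1,2])/K[1,1]*d
    P=np.stack([x,-y,-d],-1)
    W=(P-E[:3,3])@E[:3,:3]
    W[d==0]=np.nan
    return W
def proj(n,P):
    K,E=cam(n); P=np.atleast_2d(P); c=P@E[:3,:3].T+E[:3,3]
    return np.stack([K[0,0]*c[:,0]/-c[:,2]+K[0,2],K[1,1]*-c[:,1]/-c[:,2]+K[1,2]],-1)
def tri(uvs):
    # uvs: list of (camname,u,v)
    A=[];b=[]
    for n,u,v in uvs:
        K,E=cam(n); r=np.array([(u-K[0,2])/K[0,0],-(v-K[1,2])/K[1,1],-1]); r=E[:3,:3].T@r; r/=np.linalg.norm(r)
        o=-E[:3,:3].T@E[:3,3]; M=np.eye(3)-np.outer(r,r); A.append(M); b.append(M@o)
    X=np.linalg.lstsq(np.vstack(A),np.hstack(b),rcond=None)[0]
    return X, np.linalg.norm(np.vstack(A)@X-np.hstack(b))
def crop(p,u0,v0,u1,v1,s,name):
    c=cv2.resize(p[v0:v1,u0:u1],None,fx=s,fy=s,interpolation=cv2.INTER_CUBIC)[:,:,::-1].copy()
    for u in range((u0//10+1)*10,u1,10):
        cv2.putText(c,str(u),((u-u0)*s,8),0,.3,(0,255,255),1); cv2.line(c,((u-u0)*s,10),((u-u0)*s,14),(0,255,255),1)
    for v in range((v0//10+1)*10,v1,10):
        cv2.putText(c,str(v),(0,(v-v0)*s),0,.3,(0,255,255),1)
    cv2.imwrite(name,c)
E
python3 - <<'E'
from h import *
p,d=load("top"); crop(p,150,120,320,230,4,"pics/t1.png")
p,d=load("scene"); crop(p,165,170,265,245,7,"pics/s1.png"); crop(p,255,195,365,295,6,"pics/s2.png")
W=cloud("top",load("top")[1])
for u,v in [(307,160),(280,162),(265,160),(171,145),(169,171),(172,197),(230,150),(172,133),(172,212)]:
    print(u,v,np.round(W[v,u],4))
E
```

```text
307 160 [ 0.575  -0.1456  0.0631]
280 162 [ 0.57   -0.0669  0.0522]
265 160 [ 0.5714 -0.0219  0.0665]
171 145 [0.6133 0.2582 0.0594]
169 171 [0.5333 0.2583 0.0621]
172 197 [0.457  0.2452 0.0599]
230 150 [ 0.6197  0.0869 -0.0018]
172 133 [0.6655 0.2684 0.0162]
172 212 [0.4188 0.2545 0.0094]
```

View pics/t1.png

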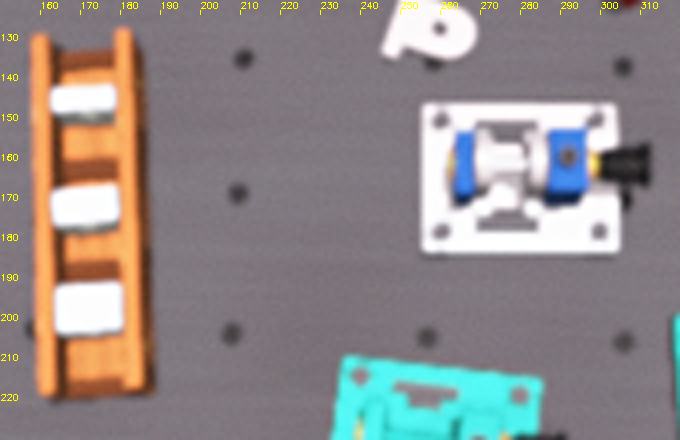

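View pics/s1.png

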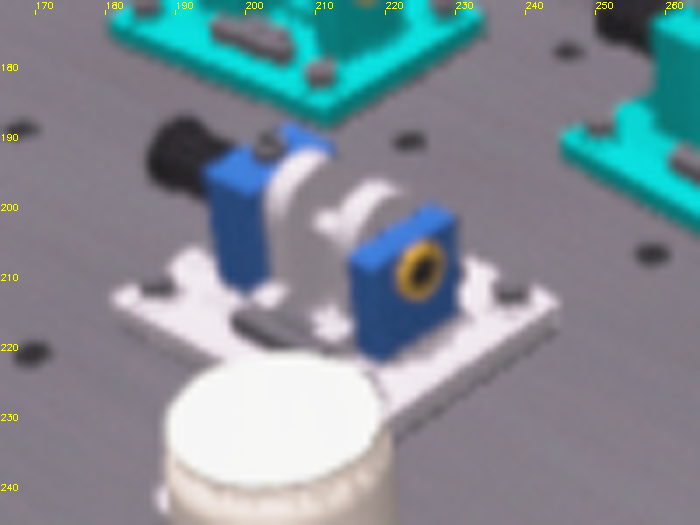

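View pics/s2.png

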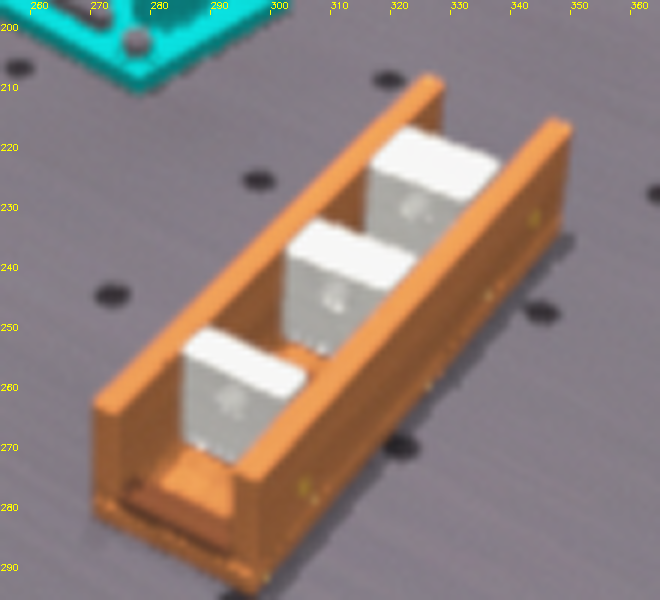

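Plan by description: the blue-cheeked jig (top 280,162), not the turquoise ones (258,231), (347,217) or the yellow one (364,305). Of the blocks, (171,145) looks 16 mm, (169,171) 24 mm and (172,197) 32 mm thick. Next I'll fit edges in both views.

```bash
cat >> h.py <<'E'
from scipy.optimize import least_squares
from scipy.ndimage import map_coordinates, gaussian_filter
def world(pose,P):
    x,y,z,a=pose; c,s=np.cos(a),np.sin(a); P=np.asarray(P,float)
    return np.stack([x+c*P[...,0]-s*P[...,1],y+s*P[...,0]+c*P[...,1],z+P[...,2]],-1)
def edgefit(pose,segs,views,free=(1,1,0,1),rng=3.,iters=6,n=15,chan=None,verbose=True):
    """segs: {cam:[(p0,p1,sign or 0)]}, views {cam:img}"""
    pose=np.array(pose,float); fr=np.array(free,bool)
    for it in range(iters):
        r=rng if it<2 else max(1.5,rng/2)
        obs=[]
        for cam_,img in views.items():
            g=img.astype(float).mean(2) if chan is None else chan(img.astype(float))
            g=gaussian_filter(g,.6)
            for (a,b) in segs[cam_]:
                t=np.linspace(.12,.88,n)[:,None]; L=np.array(a)*(1-t)+np.array(b)*t
                uv=proj(cam_,world(pose,L)); d=uv[-1]-uv[0]; ln=np.linalg.norm(d); nn=np.array([-d[1],d[0]])/ln
                s=np.arange(-r,r+.01,.1); pts=uv[:,None]+s[None,:,None]*nn
                prof=map_coordinates(g,[pts[...,1],pts[...,0]],order=3)
                G=np.gradient(prof,.1,axis=1); k=np.abs(G).argmax(1)
                for i in range(n):
                    if abs(G[i,k[i]])<8 or k[i] in(0,len(s)-1): continue
                    obs.append((cam_,L[i],uv[i]+s[k[i]]*nn,nn))
        def res(q):
            p=pose.copy(); p[fr]=q; out=[]
            for c in views:
                o=[x for x in obs if x[0]==c]
                if not o: continue
                uv=proj(c,world(p,np.array([x[1] for x in o])))
                out.append(((uv-np.array([x[2] for x in o]))*np.array([x[3] for x in o])).sum(1))
            return np.hstack(out)
        sc=np.array([.001,.001,.001,.01])[fr]
        S=least_squares(res,pose[fr],x_scale=sc,loss="soft_l1",f_scale=.5); pose[fr]=S.x
    if verbose: print("pose",np.round(pose[:3]*1000,2),"yaw",round(np.degrees(pose[3]),2),"n",len(obs),"rms px",round(float(np.sqrt((res(pose[fr])**2).mean())),3))
    return pose
def rect(x0,x1,y0,y1,z):
    A=[(x0,y0,z),(x1,y0,z),(x1,y1,z),(x0,y1,z)]; return [(A[i],A[(i+1)%4]) for i in range(4)]
E
python3 - <<'E'
from h import *
V={n:load(n)[0] for n in("top","scene")}
pl=rect(-.058,.058,-.075,.075,.014)
print("plate"); 
P=edgefit([.57,-.07,0,0],{"top":pl},{"top":V["top"]})
P2=edgefit(P,{"scene":pl},{"scene":V["scene"]})
P3=edgefit(P,{"top":pl,"scene":pl},V)
P3=edgefit(P,{"top":pl,"scene":pl},V,free=(1,1,1,1))
blue=lambda g:g[...,2]-g[...,0]
th=rect(-.025,.025,-.056,-.026,.072); tn=rect(-.025,.025,.026,.042,.064)
print("cheeks")
p0=[P[0],P[1]+.007,0,P[3]]
e=edgefit(p0,{"top":th+tn},{"top":V["top"]},chan=blue)
e=edgefit(p0,{"top":th},{"top":V["top"]},chan=blue,free=(1,1,0,0))
e=edgefit(p0,{"top":tn},{"top":V["top"]},chan=blue,free=(1,1,0,0))
e=edgefit(p0,{"scene":[tn[0],tn[1],tn[3],th[3],th[0]]},{"scene":V["scene"]},chan=blue,free=(1,1,0,0))
e=edgefit(p0,{"top":th+tn,"scene":[tn[0],tn[1],tn[3],th[3],th[0]]},V,chan=blue,free=(1,1,1,0))
print("rack outer tops")
R=[((-.135,-.037,.06),(.135,-.037,.06)),((-.135,.037,.06),(.135,.037,.06)),((-.135,-.037,.06),(-.135,-.025,.06)),((.135,.037,.06),(.135,.025,.06))]
rb=lambda g:g[...,0]-g[...,2]
r=edgefit([.535,.255,0,0],{"top":R},{"top":V["top"]},chan=rb)
r2=edgefit(r,{"scene":R},{"scene":V["scene"]},chan=rb)
r3=edgefit(r,{"top":R,"scene":R},V,chan=rb,free=(1,1,1,1))
for w,x,y in((.016,.6133,.2582),(.024,.5333,.2583),(.032,.457,.2452)):
    b=rect(-w/2,w/2,-.023,.023,.060); print(w)
    q=edgefit([x,y,0,r[3]],{"top":b},{"top":V["top"]},free=(1,1,0,0))
    q=edgefit([x,y,0,r[3]],{"scene":b},{"scene":V["scene"]},free=(1,1,0,0))
    q=edgefit([x,y,0,r[3]],{"top":b,"scene":b},V,free=(1,1,1,0))
E
```

```text
plate
pose [574.08 -68.14   0.  ] yaw 1.21 n 57 rms px 0.38
pose [575.36 -68.11   0.  ] yaw 1.23 n 37 rms px 0.38
pose [574.34 -68.1    0.  ] yaw 1.28 n 94 rms px 0.404
pose [ 5.7437e+02 -6.8150e+01 -6.0000e-02] yaw 1.3 n 93 rms px 0.402
cheeks
pose [571.7  -58.06   0.  ] yaw 1.46 n 120 rms px 0.479
pose [571.91 -58.22   0.  ] yaw 1.21 n 60 rms px 0.487
pose [571.54 -57.85   0.  ] yaw 1.21 n 60 rms px 0.462
pose [575.84 -58.33   0.  ] yaw 1.21 n 67 rms px 0.207
pose [572.69 -58.84  -2.06] yaw 1.21 n 191 rms px 0.459
rack outer tops
pose [531.57 252.88   0.  ] yaw 4.33 n 60 rms px 0.479
pose [533.51 253.03   0.  ] yaw 5.09 n 58 rms px 0.226
pose [532.37 252.76  -0.6 ] yaw 4.79 n 119 rms px 0.408
0.016
pose [615.68 259.95   0.  ] yaw 4.33 n 60 rms px 0.668
pose [614.85 259.07   0.  ] yaw 4.33 n 60 rms px 0.445
pose [615.73 259.75   1.08] yaw 4.33 n 120 rms px 0.562
0.024
pose [531.61 253.34   0.  ] yaw 4.33 n 45 rms px 0.436
pose [533.12 252.91   0.  ] yaw 4.33 n 60 rms px 0.461
pose [ 5.3219e+02  2.5300e+02 -2.1000e-01] yaw 4.33 n 106 rms px 0.492
0.032Traceback (most recent call last):
  File "<stdin>", line 26, in <module>
  File "h.py", line 50, in edgefit
    uv=proj(cam_,world(pose,L)); d=uv[-1]-uv[0]; ln=np.linalg.norm(d); nn=np.array([-d[1],d[0]])/ln
  File "h.py", line 17, in proj
    K,E=cam(n); P=np.atleast_2d(P); c=P@E[:3,:3].T+E[:3,3]
        ~~~^^^
  File "h.py", line 8, in cam
    c=ctrl.camera_params(n); return np.array(c["camera_matrix"]),np.array(c["extrinsics"])
ValueError: time passes only in moves, steps and waits
```

```bash
python3 - <<'E'
s=open("h.py").read()
s=s.replace('''    c=ctrl.camera_params(n); return np.array(c["camera_matrix"]),np.array(c["extrinsics"])''','''    if n not in _C:
        f=f"cam_{n}.npz"
        if not os.path.exists(f):
            c=ctrl.camera_params(n); np.savez(f,K=c["camera_matrix"],E=c["extrinsics"])
        z=np.load(f); _C[n]=(z["K"],z["E"])
    return _C[n]''').replace("import cv2, numpy as np","import os, cv2, numpy as np\n_C={}",1)
s+='''
def goto(x,y,z,yaw,st=None):
    """print what remains to a target (mm, deg; tool down), in the axes and units of the moves"""
    st=st or ctrl.read_state(); from scipy.spatial.transform import Rotation as Ro
    R=Ro.from_euler("xyz",st["tcp_rot"],degrees=True).as_matrix()
    d=R.T@(np.array([x,y,z])/1000-st["position"])*100
    a=np.degrees(np.arctan2(R[1,0],R[0,0])); w=(yaw-a+90)%180-90
    Rt=Ro.from_euler("xyz",[180,0,a+w],degrees=True).as_matrix(); dt=Rt.T@(np.array([x,y,z])/1000-st["position"])*100
    print("t",round(st["time"],2),"yaw now",round(a,2),"spin rad",round(-np.radians(w),4),"shift cm now",np.round(d,2),"after spin",np.round(dt,2))
def st():
    s=ctrl.read_state(); print("t",round(s["time"],2),"pos",np.round(s["position"]*1000,1),"rot",np.round(s["tcp_rot"],2),"F",np.round(s["wrist_force"],1),"M",np.round(s["moment"],2),"gap mm",round(s["finger_gap"]*85.4,1)); return s
'''
open("h.py","w").write(s)
E
cat > after.py <<'E'
E
python3 - <<'E'
from h import *
st(); goto(575.8,-140.8,130,1.25)
E
python3 -m creep '[[8.54,0,0,0,-0.116],[8.54,0,0,0,-0.116],[8.54,0,0,0,-0.116],[8.54,0,0,0,-0.116],[8.54,0,0,0,-0.116],[8.54,0,0,0,-0.116],[8.54,0,0,0,-0.116],[8.54,0,0,0,-0.116],[8.54,0,0,0,-0.116],[8.54,0,0,0,-0.116],[8.54,0,0,0,-0.118]]' 40
python3 - <<'E'
from h import *
st(); goto(575.8,-140.8,130,1.25)
E
```

```text
t 0.1 pos [ 208.8 -641.2  230.1] rot [-1.800e+02  1.200e-01 -7.196e+01] F [-0.2  0.3  0.4] M [-0.02  0.05 -0.01] gap mm 85.4
t 0.1 yaw now -71.96 spin rad -1.2778 shift cm now [-36.2  -50.39  10.09] after spin [ 37.78 -49.23  10.01]
time: 1.02
position: [0.2089, -0.6414, 0.2305]
tcp_rot: [-179.9, 0.0, 1.6]
wrist_force: [-0.3, -0.2, -0.3]
finger_gap: 1.006
t 1.02 pos [ 208.9 -641.4  230.5] rot [-1.7992e+02  2.0000e-02  1.5900e+00] F [-0.3 -0.2 -0.3] M [ 0.06  0.01 -0.01] gap mm 85.9
t 1.02 yaw now 1.59 spin rad 0.006 shift cm now [ 38.07 -49.01  10.1 ] after spin [ 37.77 -49.25  10.05]
```

```bash
python3 -m creep '[[8.54,2.2,-2.9,0.3,0.006],[8.54,2.2,-2.9,0.3,0],[8.54,2.2,-2.9,0.3,0],[8.54,2.2,-2.9,0.3,0],[8.54,2.2,-2.9,0.3,0],[8.54,2.2,-2.9,0.3,0],[8.54,2.2,-2.9,0.3,0],[8.54,2.2,-2.9,0.3,0],[8.54,2.2,-2.9,0.3,0],[8.54,2.2,-2.9,0.3,0],[8.54,2.2,-2.9,0.3,0],[8.54,2.2,-2.9,0.3,0]]'; python3 - <<'E'
from h import *
st(); goto(575.8,-140.8,130,1.25)
E
```

```text
time: 2.02
position: [0.4677, -0.2877, 0.1948]
tcp_rot: [-180.0, 0.0, 0.9]
wrist_force: [0.3, -0.5, -0.1]
finger_gap: 1.0
t 2.02 pos [ 467.7 -287.7  194.8] rot [-1.7998e+02  2.0000e-02  9.1000e-01] F [ 0.3 -0.5 -0.1] M [ 0.   -0.03 -0.01] gap mm 85.4
t 2.02 yaw now 0.91 spin rad -0.0059 shift cm now [ 11.05 -14.52   6.48] after spin [ 11.13 -14.45   6.48]
```

```bash
python3 -m creep '[[8.54,2.22,-2.9,1.3,-0.006],[7,2.22,-2.9,1.3,0],[6,2.22,-2.9,1.3,0],[6,2.22,-2.9,1.3,0],[6,2.22,-2.9,1.3,0],[6,0,0,0,0],[6,0,0,0,0]]'; python3 - <<'E'
from h import *
st(); goto(575.8,-140.8,30,1.25)
for n in("top","scene"): snap(n,1)
crop(load("top",1)[0],240,120,340,200,7,"pics/t2.png"); crop(load("scene",1)[0],165,150,265,230,7,"pics/s3.png")
E
```

```text
time: 2.6
position: [0.5748, -0.1401, 0.1285]
tcp_rot: [-179.9, 0.2, 1.5]
wrist_force: [-0.4, -0.0, 0.1]
finger_gap: 0.703
t 2.6 pos [ 574.8 -140.1  128.5] rot [-179.94    0.19    1.47] F [-0.4 -0.   0.1] M [ 0.03  0.01 -0.02] gap mm 60.0
t 2.6 yaw now 1.47 spin rad 0.0039 shift cm now [0.13 0.08 9.85] after spin [0.1  0.07 9.85]
```

View pics/s3.png

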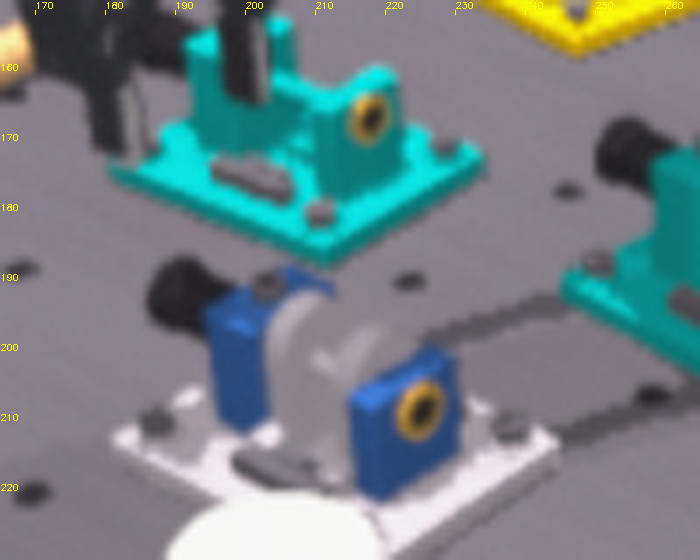

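View pics/t2.png

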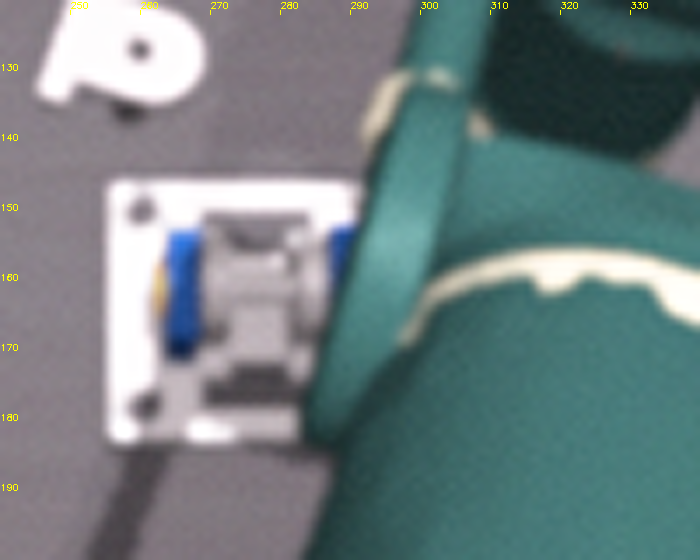

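Scene crop: the fingers at (183,172) and (201,164) stand above the knob at (184,192). The arm hides the knob in the top view. I'll descend now.

```bash
python3 -m creep '[[6,0.1,0.07,2.5,0],[6,0,0,2.5,0],[6,0,0,2.0,0],[6,0,0,1.5,0],[6,0,0,1.0,0],[6,0,0,0.3,0],[6,0,0,0,0],[6,0,0,0,0]]'; python3 - <<'E'
from h import *
st(); goto(575.8,-140.8,30,1.25)
snap("scene",2)
crop(load("scene",2)[0],165,150,265,230,7,"pics/s4.png")
E
```

```text
time: 3.37
position: [0.5768, -0.1438, 0.0333]
tcp_rot: [180.0, -0.1, 1.2]
wrist_force: [1.1, -0.3, -0.2]
finger_gap: 0.701
t 3.37 pos [ 576.8 -143.8   33.3] rot [ 1.7997e+02 -9.0000e-02  1.2100e+00] F [ 1.1 -0.3 -0.2] M [0.02 0.   0.03] gap mm 59.8
t 3.37 yaw now 1.21 spin rad -0.0008 shift cm now [-0.09 -0.3   0.33] after spin [-0.09 -0.3   0.33]
```

View pics/s4.png

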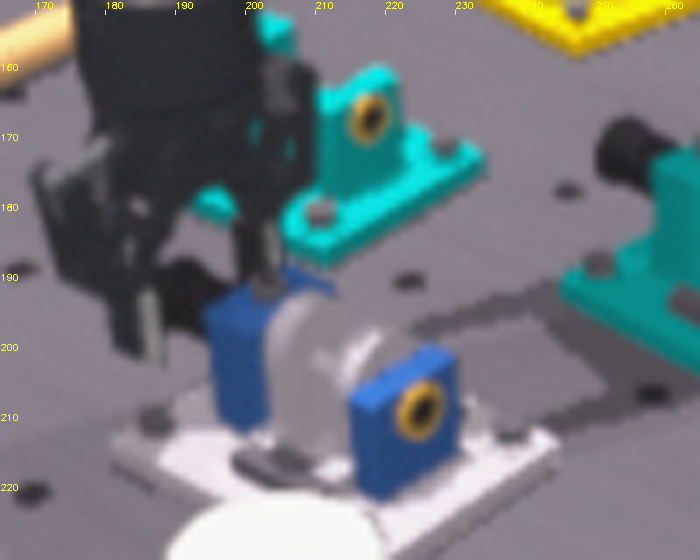

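```bash
python3 -m creep '[[6,-0.1,-0.2,0.2,0],[6,0,0,0,0],[6,0,0,0,0]]'; python3 -m creep '[[6,0,0,0,0]]'
```

```text
time: 3.67
position: [0.5755, -0.1408, 0.0309]
tcp_rot: [180.0, -0.0, 1.3]
wrist_force: [0.7, -0.5, -0.0]
finger_gap: 0.704
time: 3.75
position: [0.5754, -0.1409, 0.0307]
tcp_rot: [180.0, -0.0, 1.3]
wrist_force: [0.3, -0.3, -0.3]
finger_gap: 0.703
```

```bash
python3 -m creep '[[4,0,0,0,0],[3,0,0,0,0],[2.4,0,0,0,0],[2.4,0,0,0,0],[2.4,0,0,0,0],[2.4,0,0,0,0]]' 40;  python3 - <<'E'
from h import *
st()
E
```

```text
time: 4.25
position: [0.5759, -0.1409, 0.0306]
tcp_rot: [180.0, -0.1, 1.3]
wrist_force: [2.4, 0.7, 1.2]
finger_gap: 0.315
t 4.25 pos [ 575.9 -140.9   30.6] rot [ 1.7999e+02 -8.0000e-02  1.2600e+00] F [2.4 0.7 1.2] M [ 0.15 -0.37  0.05] gap mm 26.9
```

```bash
python3 -m creep '[[2.4,0,0.2,0,0],[2.4,0,0.2,0,0],[2.4,0,0.2,0,0],[2.4,0,0.2,0,0],[2.4,0,0.3,0,0],[2.4,0,0.3,0,0]]' 60;  python3 - <<'E'
from h import *
st()
E
```

```text
time: 4.75
position: [0.5761, -0.1544, 0.0307]
tcp_rot: [-180.0, -0.1, 1.3]
wrist_force: [3.0, 2.0, 2.2]
finger_gap: 0.306
t 4.75 pos [ 576.1 -154.4   30.7] rot [-1.7997e+02 -7.0000e-02  1.2800e+00] F [3.  2.  2.2] M [ 0.47 -0.47 -0.01] gap mm 26.1
```

```bash
python3 -m creep '[[2.4,0,0.5,0,0],[2.4,0,0.5,0,0],[2.4,0,0.5,0,0],[2.4,0,0.5,0,0],[2.4,0,0.5,0,0],[2.4,0,0.5,0,0],[2.4,0,0.5,0,0],[2.4,0,0.5,0,0],[2.4,0,0,0,0]]';  python3 - <<'E'
from h import *
st()
E
```

```text
time: 5.5
position: [0.577, -0.1967, 0.0307]
tcp_rot: [179.9, -0.1, 1.2]
wrist_force: [4.8, -1.3, 1.9]
finger_gap: 0.31
t 5.5 pos [ 577.  -196.7   30.7] rot [ 1.7992e+02 -9.0000e-02  1.2200e+00] F [ 4.8 -1.3  1.9] M [-0.14 -0.63  0.08] gap mm 26.4
```

```bash
python3 -m creep '[[2.4,0,0.2,0,0],[2.4,0,0.2,0,0],[2.4,0,0.2,0,0],[2.4,0,0.2,0,0]]';  python3 -m creep '[[2.4,0,0.1,0,0],[2.4,0,0,0,0]]'; python3 - <<'E'
from h import *
st()
snap("scene",3)
crop(load("scene",3)[0],145,150,245,230,7,"pics/s5.png")
E
```

```text
time: 5.83
position: [0.577, -0.1999, 0.0306]
tcp_rot: [-179.7, -0.0, 1.2]
wrist_force: [4.5, 13.7, 6.2]
finger_gap: 0.306
time: 6.0
position: [0.5771, -0.2035, 0.0307]
tcp_rot: [-180.0, -0.1, 1.3]
wrist_force: [3.0, 1.5, 2.3]
finger_gap: 0.308
t 6.0 pos [ 577.1 -203.5   30.7] rot [-1.7999e+02 -6.0000e-02  1.2800e+00] F [3.  1.5 2.3] M [ 0.22 -0.7   0.  ] gap mm 26.3
```

View pics/s5.png

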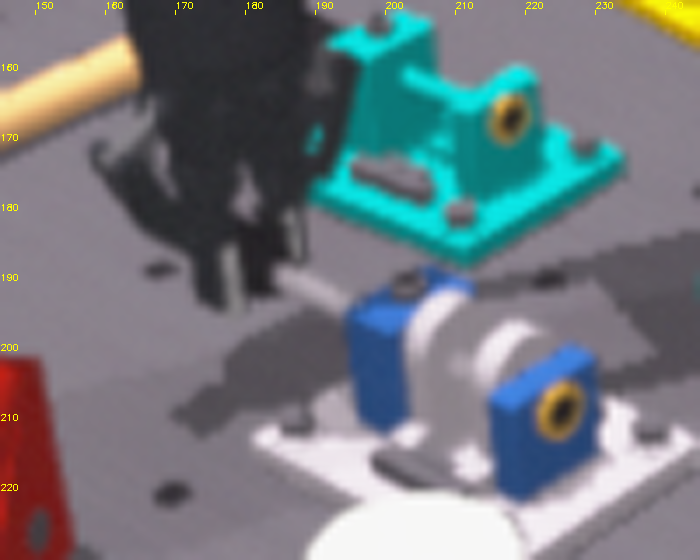

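The shaft is well out, and the scene view shows it bare between the knob (178,190) and the cheek (192,193). There was a 13.7 N detent hump near the end. I'll pull the last bit to the stop.

```bash
python3 -m creep '[[2.4,0,0.1,0,0],[2.4,0,0.1,0,0],[2.4,0,0,0,0]]';  python3 -m creep '[[2.4,0,0.1,0,0],[2.4,0,0,0,0]]'
```

```text
time: 6.3
position: [0.5772, -0.2049, 0.0306]
tcp_rot: [-179.9, -0.1, 1.2]
wrist_force: [4.5, 7.3, 5.5]
finger_gap: 0.303
time: 6.47
position: [0.5771, -0.2049, 0.0306]
tcp_rot: [-179.8, -0.0, 1.2]
wrist_force: [5.4, 10.9, 4.7]
finger_gap: 0.309
```

```bash
python3 -m creep '[[2.4,0,-0.2,0,0],[4,0,0,0,0],[6,0,0,0,0],[6,0,0,0,0],[6,0,0,-2,0],[6,0,0,-4,0],[6,0,0,-4,0],[6,0,0,0,0]]'; python3 - <<'E'
from h import *
st(); goto(532.3,253,110,4.8)
E
```

```text
time: 7.13
position: [0.581, -0.2075, 0.1388]
tcp_rot: [179.7, -0.6, 1.2]
wrist_force: [2.0, -0.6, 1.8]
finger_gap: 0.701
t 7.13 pos [ 581.  -207.5  138.8] rot [179.69  -0.64   1.24] F [ 2.  -0.6  1.8] M [ 0.01 -0.06 -0.01] gap mm 59.9
t 7.13 yaw now 1.24 spin rad -0.0621 shift cm now [ -3.9  -46.16   2.58] after spin [ -1.   -46.29   2.88]
```

```bash
python3 -m creep '[[6,0,0,0,-0.062],[5,0,-4.1,0,0],[5,0,-4.1,0,0],[5,0,-4.1,0,0],[5,0,-4.1,0,0],[5,0,-4.1,0,0],[5,0,-4.1,0,0],[5,-0.3,-4.1,0,0],[5,-0.3,-4.1,0,0],[5,0,-4.1,0,0],[5,0,-4.1,0,0],[5,0,-3.0,0,0]]'; python3 -m creep '[[4.6,0,-1.8,0,0],[4.6,0,0,1,0],[4.6,0,0,1,0],[4.6,0,0,0,0],[4.6,0,0,0,0]]'; python3 - <<'E'
from h import *
st(); goto(532.3,253,24,4.8)
for n in("top","scene"): snap(n,4)
crop(load("top",4)[0],240,120,340,200,7,"pics/t6.png"); crop(load("scene",4)[0],255,175,365,285,5,"pics/s6.png"); crop(load("scene",4)[0],165,150,265,230,7,"pics/s7.png")
E
```

```text
time: 8.13
position: [0.5323, 0.2352, 0.1296]
tcp_rot: [180.0, 0.1, 4.9]
wrist_force: [0.9, -0.4, 0.4]
finger_gap: 0.586
time: 8.55
position: [0.5308, 0.2489, 0.1082]
tcp_rot: [179.9, 0.2, 4.7]
wrist_force: [0.0, 0.5, 0.3]
finger_gap: 0.539
t 8.55 pos [530.8 248.9 108.2] rot [179.89   0.23   4.74] F [0.  0.5 0.3] M [-0.08  0.04 -0.02] gap mm 46.0
t 8.55 yaw now 4.74 spin rad -0.0011 shift cm now [ 0.22 -0.41  8.41] after spin [ 0.19 -0.4   8.42]
```

View pics/t6.png

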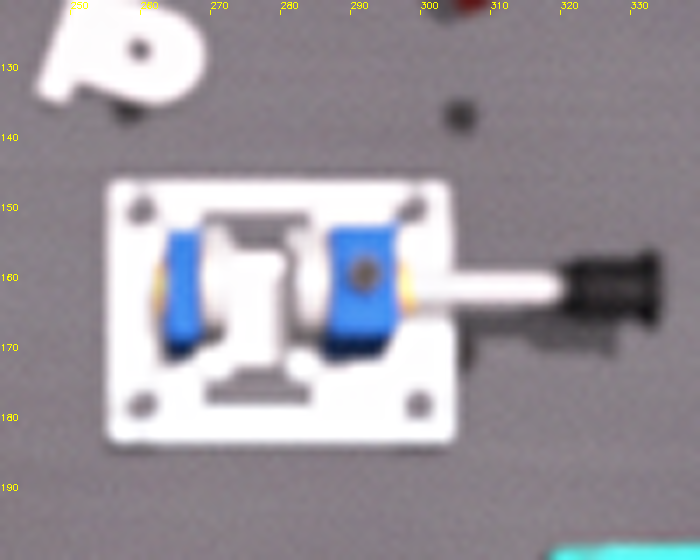

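View pics/s6.png

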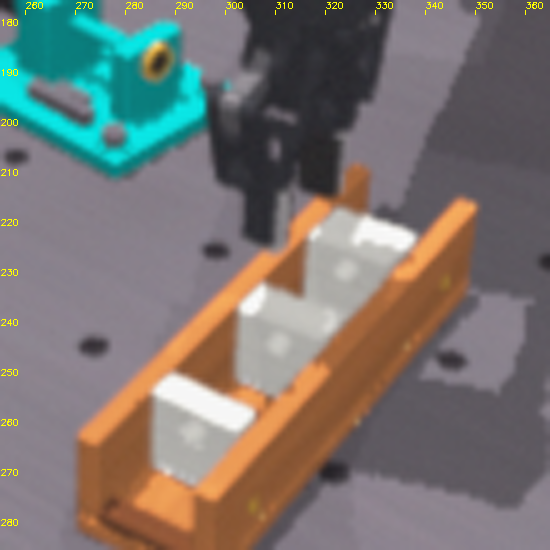

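View pics/s7.png

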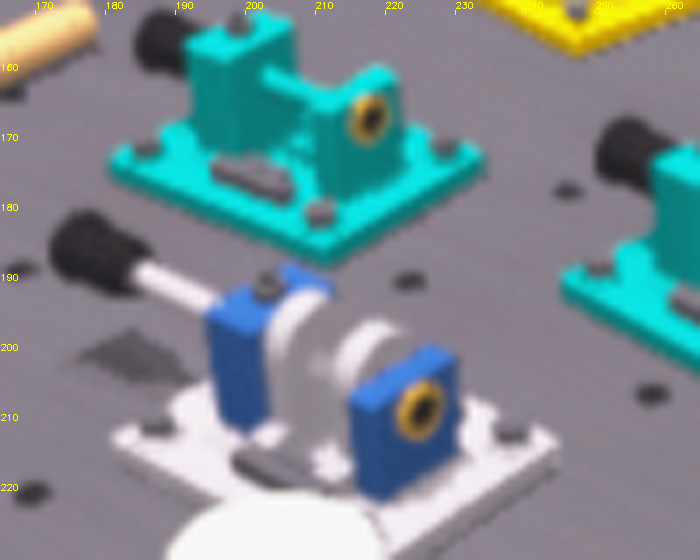

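Top view: the plunger is out, knob at (326,161), and nothing else in the jig moved. Scene: the fingers are over the middle block (288,245), so I'll descend on it.

```bash
python3 -m creep '[[4.6,0.1,-0.2,0,0],[4.6,0,0,2,0],[4.6,0,0,2,0],[4.6,0,0,1.5,0],[4.6,0,0,0,0],[4.6,0,0,0,0]]'; python3 - <<'E'
from h import *
st(); goto(532.3,253,24,4.8)
E
```

```text
time: 9.15
position: [0.5326, 0.2524, 0.0548]
tcp_rot: [180.0, 0.1, 4.8]
wrist_force: [0.3, 1.1, -0.3]
finger_gap: 0.536
t 9.15 pos [532.6 252.4  54.8] rot [1.7997e+02 9.0000e-02 4.7700e+00] F [ 0.3  1.1 -0.3] M [-0.01 -0.01 -0.03] gap mm 45.7
t 9.15 yaw now 4.77 spin rad -0.0006 shift cm now [-0.02 -0.07  3.08] after spin [-0.02 -0.06  3.08]
```

```bash
python3 -m creep '[[4.6,0,0,1,0],[4.6,0,0,1,0],[4.6,0,0,1,0],[4.6,0,0,0,0]]';  python3 -m creep '[[3.5,0,0,0,0],[2.8,0,0,0,0],[2.0,0,0,0,0],[2.0,0,0,0,0],[2,0,0,0,0],[2,0,0,0,0]]' 40; python3 - <<'E'
from h import *
st()
E
```

```text
time: 9.48
position: [0.5314, 0.2523, 0.023]
tcp_rot: [179.9, 0.2, 4.8]
wrist_force: [-0.6, 0.5, -0.3]
finger_gap: 0.533
time: 9.98
position: [0.5332, 0.2532, 0.0256]
tcp_rot: [-180.0, -0.0, 4.8]
wrist_force: [-0.0, 0.3, -0.8]
finger_gap: 0.277
t 9.98 pos [533.2 253.2  25.6] rot [-1.7999e+02 -4.0000e-02  4.8200e+00] F [-0.   0.3 -0.8] M [-0.03  0.01 -0.04] gap mm 23.7
```

Opening is 23.7 mm, so this is the 24 mm spacer. Lift.

```bash
python3 -m creep '[[2,0,0,-0.3,0],[2,0,0,-0.7,0],[2,0,0,-1.5,0],[2,0,0,-2.5,0],[2,0,0,-2.5,0],[2,0,0,-2,0],[2,0,0,-0.5,0]]'; python3 -m creep '[[2,0,0,0,0],[2,0,0,0,0],[2,0,0,0,0]]'; python3 - <<'E'
from h import *
st(); goto(575,100,120,91.25)
snap("scene",5)
crop(load("scene",5)[0],255,155,365,285,4,"pics/s8.png")
E
```

```text
time: 10.57
position: [0.5357, 0.2542, 0.1302]
tcp_rot: [-179.9, -0.4, 4.8]
wrist_force: [-0.0, -0.1, 0.0]
finger_gap: 0.271
time: 10.82
position: [0.5316, 0.2525, 0.1235]
tcp_rot: [179.9, 0.2, 4.8]
wrist_force: [0.2, -0.0, -1.0]
finger_gap: 0.273
t 10.82 pos [531.6 252.5 123.5] rot [1.7995e+02 1.7000e-01 4.8100e+00] F [ 0.2 -0.  -1. ] M [ 0.04  0.02 -0.04] gap mm 23.3
t 10.82 yaw now 4.81 spin rad -1.5086 shift cm now [ 3.04 15.56  0.36] after spin [-15.34   4.     0.35]
```

View pics/s8.png

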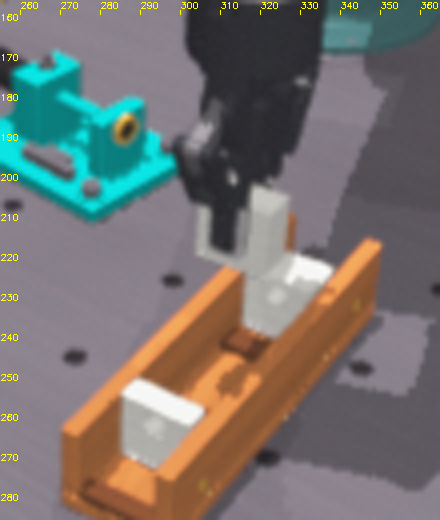

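The spacer is clear of the rack, at scene (265,225); the other two blocks stand. I'll carry it to the free bench, turning it.

```bash
python3 -m creep '[[2,0.3,1.5,0,0],[2,0.6,3,0,0],[2,0.6,3.1,0,0],[2,0.6,3.1,0,0],[2,0.6,3.1,0,0],[2,0.3,1.7,0,0],[2,0,0,0,-0.09],[2,0,0,0,-0.12],[2,0,0,0,-0.12],[2,0,0,0,-0.12],[2,0,0,0,-0.12],[2,0,0,0,-0.12]]'; python3 -m creep '[[2,0,0,2,-0.12],[2,0,0,2,-0.12],[2,0,0,1.5,-0.12],[2,0,0,1,-0.12],[2,0,0,1,-0.12],[2,0,0,0.7,-0.12],[2,0,0,0,-0.1],[2,0,0,0,0],[2,0,0,0,0],[2,0,0,0,0]]'; python3 - <<'E'
from h import *
st(); goto(575,100,13,91.25)
E
```

```text
time: 11.87
position: [0.5746, 0.1008, 0.1232]
tcp_rot: [-179.9, 0.2, 44.7]
wrist_force: [-0.3, 0.4, -1.3]
finger_gap: 0.275
time: 12.7
position: [0.5755, 0.101, 0.0427]
tcp_rot: [-179.9, 0.0, 91.2]
wrist_force: [0.6, 0.2, -2.2]
finger_gap: 0.276
t 12.7 pos [575.5 101.   42.7] rot [-1.7995e+02  1.0000e-02  9.1180e+01] F [ 0.6  0.2 -2.2] M [-0.01  0.02  0.01] gap mm 23.5
t 12.7 yaw now 91.18 spin rad -0.0011 shift cm now [-0.1  -0.05  2.97] after spin [-0.1  -0.06  2.97]
```

```bash
python3 -m creep '[[2,0,0,1,0],[2,0,0,0.8,0],[2,0,0,0.5,0],[2,0,0,0.2,0],[2,0,0,0,0],[2,0,0,0,0]]'; python3 -m creep '[[2,0,0,0.1,0],[2,0,0,0.1,0],[2,0,0,0,0]]';python3 -m creep '[[2,0,0,0.1,0],[2,0,0,0.1,0],[2,0,0,0,0]]'
```

```text
time: 13.2
position: [0.5757, 0.1011, 0.0179]
tcp_rot: [-180.0, 0.0, 91.3]
wrist_force: [0.0, -0.2, -0.9]
finger_gap: 0.274
time: 13.45
position: [0.576, 0.1011, 0.0165]
tcp_rot: [180.0, -0.0, 91.3]
wrist_force: [-0.1, -0.1, -0.4]
finger_gap: 0.272
time: 13.7
position: [0.5758, 0.1011, 0.0142]
tcp_rot: [-180.0, -0.0, 91.3]
wrist_force: [-0.0, 0.2, -2.4]
finger_gap: 0.278
```

```bash
python3 -m creep '[[2,0,0,0.1,0],[2,0,0,0,0]]'; python3 -m creep '[[2,0,0,0.1,0],[2,0,0,0,0]]'; python3 -m creep '[[2,0,0,0.1,0],[2,0,0,0,0]]'
```

```text
time: 13.87
position: [0.576, 0.1011, 0.0136]
tcp_rot: [180.0, -0.0, 91.3]
wrist_force: [0.1, 0.1, 2.1]
finger_gap: 0.276
time: 14.03
position: [0.5761, 0.1011, 0.0136]
tcp_rot: [-180.0, 0.0, 91.3]
wrist_force: [-3.3, 0.3, 8.0]
finger_gap: 0.274
time: 14.2
position: [0.5761, 0.1011, 0.0136]
tcp_rot: [-180.0, 0.0, 91.3]
wrist_force: [-7.1, -1.2, 14.1]
finger_gap: 0.276
```

```bash
python3 -m creep '[[2,0,0,-0.2,0],[3,0,0,0,0],[4.4,0,0,0,0],[4.4,0,0,0,0],[4.4,0,0,-1,0],[4.4,0,0,-3,0],[7,0,0,-3.5,0],[7.4,0,0,0,0.1],[7.4,0,0,0,0.12],[7.4,0,0,0,0.12],[7.4,0,0,0,0.12],[7.4,0,0,0,0.12]]'; python3 -m creep '[[7.4,0,0,0,0.12],[7.4,0,0,0,0.12],[7.4,0,0,0,0.12],[7.4,0,0,0,0.12],[7.4,0,0,0,0.12],[7.4,0,0,0,0.12],[7.4,0,0,0,0.12],[7.4,0,0,0,0.12],[7.4,0,0,0,0.031],[7.4,0,0,0,0],[7.4,0,0,0,0]]'; python3 - <<'E'
from h import *
st(); goto(576,101.1,17,1.25)
for n in("top","scene"): snap(n,6)
crop(load("scene",6)[0],205,155,335,255,5,"pics/s9.png"); crop(load("top",6)[0],180,120,300,200,6,"pics/t9.png")
E
```

```text
time: 15.2
position: [0.5761, 0.1011, 0.089]
tcp_rot: [180.0, -0.0, 57.8]
wrist_force: [0.4, 0.5, -1.4]
finger_gap: 0.869
time: 16.12
position: [0.576, 0.1011, 0.0886]
tcp_rot: [-180.0, -0.0, 1.4]
wrist_force: [-0.0, 0.3, 0.0]
finger_gap: 0.869
t 16.12 pos [576.  101.1  88.6] rot [-1.80e+02 -1.00e-02  1.39e+00] F [-0.   0.3  0. ] M [0.06 0.02 0.01] gap mm 74.2
t 16.12 yaw now 1.39 spin rad 0.0024 shift cm now [0.   0.   7.16] after spin [0.   0.   7.16]
```

View pics/s9.png

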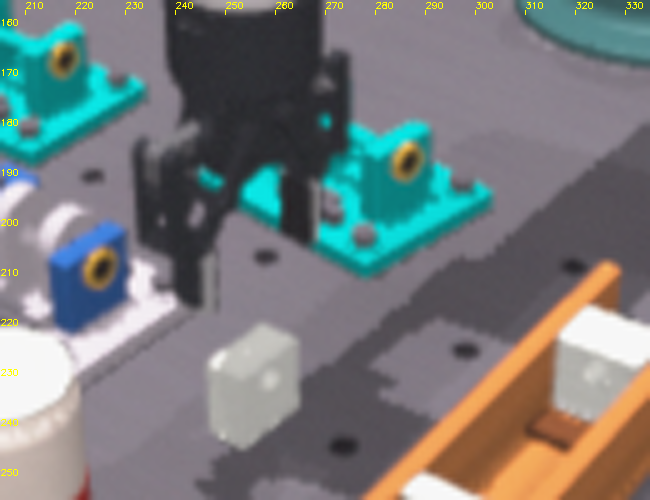

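View pics/t9.png

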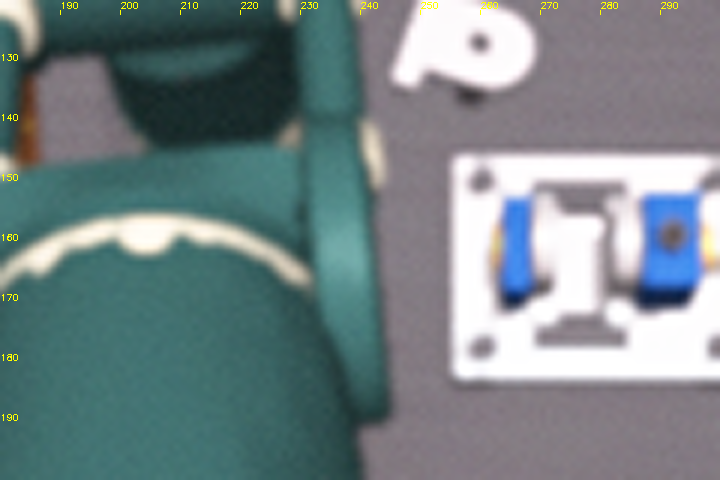

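The spacer stands upright on the bench at scene (253,232), with the open fingers either side. I'll fit it in the scene view to check camera against robot.

```bash
python3 - <<'E'
from h import *
V={"scene":load("scene",6)[0]}
b=rect(-.023,.023,-.012,.012,.048)
vert=[((-.023,.012,.006),(-.023,.012,.048)),((.023,.012,.006),(.023,.012,.048)),((.023,-.012,.006),(.023,-.012,.048))]
print("block scene: robot says ~576,101.1")
edgefit([.576,.1011,0,np.radians(1.25)],{"scene":b+vert},V,free=(1,1,0,0))
edgefit([.576,.1011,0,np.radians(1.25)],{"scene":b+vert},V,free=(1,1,1,0))
edgefit([.576,.1011,0,np.radians(1.25)],{"scene":b},V,free=(1,1,0,1))
blue=lambda g:g[...,2]-g[...,0]
th=rect(-.025,.025,-.056,-.026,.072); tn=rect(-.025,.025,.026,.042,.064)
V3={"scene":load("scene",4)[0],"top":load("top",4)[0]}
for k in (0,4,6):
    try: edgefit([.574,-.058,0,np.radians(1.25)],{"scene":[tn[0],tn[1],tn[2],tn[3],th[3],th[2]]},{"scene":load("scene",k)[0]},chan=blue,free=(1,1,0,0))
    except Exception as e: print(e)
tv=[((-.025,.042,.02),(-.025,.042,.064)),((.025,.042,.02),(.025,.042,.064))]
edgefit([.574,-.058,0,np.radians(1.25)],{"scene":[tn[1],tn[2],tn[3],tn[0]]+tv},{"scene":load("scene",4)[0]},chan=blue,free=(1,1,1,0))
edgefit([.574,-.058,0,np.radians(1.25)],{"top":th+tn},{"top":load("top",4)[0]},chan=blue,free=(1,1,0,0))
# lug outlines in top: intensity profile along jig y
from scipy.ndimage import map_coordinates
g=load("top",4)[0].astype(float).mean(2)
for x in(0,.008,-.008):
    Y=np.arange(-.03,.031,.0015); uv=proj("top",world([.572,-.0583,0,np.radians(1.25)],np.stack([Y*0+x,Y,Y*0+.07],-1)))
    print(x,[(round(y*1000,1),int(v)) for y,v in zip(Y,map_coordinates(g,[uv[:,1],uv[:,0]],order=1))])
E
```

```text
block scene: robot says ~576,101.1
pose [574.22  99.32   0.  ] yaw 1.25 n 89 rms px 0.203
pose [578.7  103.35   4.45] yaw 1.25 n 89 rms px 0.196
pose [574.58  98.92   0.  ] yaw 1.13 n 59 rms px 0.189
pose [575.72 -57.66   0.  ] yaw 1.25 n 80 rms px 0.322
pose [575.79 -57.76   0.  ] yaw 1.25 n 79 rms px 0.34
pose [575.79 -57.73   0.  ] yaw 1.25 n 79 rms px 0.34
pose [571.91 -62.65  -4.25] yaw 1.25 n 72 rms px 0.272
pose [571.57 -57.94   0.  ] yaw 1.25 n 120 rms px 0.496
0 [(np.float64(-30.0), 144), (np.float64(-28.5), 164), (np.float64(-27.0), 191), (np.float64(-25.5), 224), (np.float64(-24.0), 243), (np.float64(-22.5), 251), (np.float64(-21.0), 255), (np.float64(-19.5), 255), (np.float64(-18.0), 253), (np.float64(-16.5), 252), (np.float64(-15.0), 237), (np.float64(-13.5), 217), (np.float64(-12.0), 190), (np.float64(-10.5), 161), (np.float64(-9.0), 164), (np.float64(-7.5), 174), (np.float64(-6.0), 196), (np.float64(-4.5), 220), (np.float64(-3.0), 234), (np.float64(-1.5), 247), (np.float64(0.0), 251), (np.float64(1.5), 253), (np.float64(3.0), 253), (np.float64(4.5), 253), (np.float64(6
[... 1787 characters left out ...]
 175), (np.float64(-10.5), 156), (np.float64(-9.0), 158), (np.float64(-7.5), 167), (np.float64(-6.0), 186), (np.float64(-4.5), 207), (np.float64(-3.0), 225), (np.float64(-1.5), 242), (np.float64(0.0), 249), (np.float64(1.5), 254), (np.float64(3.0), 254), (np.float64(4.5), 253), (np.float64(6.0), 253), (np.float64(7.5), 253), (np.float64(9.0), 253), (np.float64(10.5), 253), (np.float64(12.0), 252), (np.float64(13.5), 251), (np.float64(15.0), 248), (np.float64(16.5), 246), (np.float64(18.0), 244), (np.float64(19.5), 242), (np.float64(21.0), 241), (np.float64(22.5), 237), (np.float64(24.0), 227), (np.float64(25.5), 210), (np.float64(27.0), 184), (np.float64(28.5), 164), (np.float64(30.0), 152)]
```

```bash
python3 -m creep '[[7.4,0,0,2,0],[7.4,0,0,2,0],[7.4,0,0,1.5,0],[7.4,0,0,1.0,0],[7.4,0,0,0.6,0],[7.4,0,0,0,0],[6,0,0,0,0],[5,0,0,0,0],[4.2,0,0,0,0],[4.2,0,0,0,0],[4.2,0,0,0,0],[4.2,0,0,0,0]]' 30; python3 - <<'E'
from h import *
st()
E
```

```text
time: 17.22
position: [0.577, 0.1013, 0.0186]
tcp_rot: [-180.0, -0.1, 1.3]
wrist_force: [0.1, 0.2, 6.1]
finger_gap: 0.537
t 17.22 pos [577.  101.3  18.6] rot [-1.7998e+02 -1.4000e-01  1.3200e+00] F [0.1 0.2 6.1] M [0.04 0.14 0.01] gap mm 45.9
```

```bash
python3 -m creep '[[4.2,0,0,-0.5,0],[4.2,0,0,-1.5,0],[4.2,0,0,-2.5,0],[4.2,0,0,-2.5,0],[4.2,0,0,-2,0],[4.2,0,0,-1.5,0],[4.2,0,0,0,0],[4.2,0,0,0,0]]' 40; python3 - <<'E'
from h import *
st(); goto(574.2,-58.3,125,1.25)
E
```

```text
time: 17.88
position: [0.5762, 0.1011, 0.1228]
tcp_rot: [-180.0, -0.1, 1.3]
wrist_force: [-0.3, 0.8, -2.4]
finger_gap: 0.532
t 17.88 pos [576.2 101.1 122.8] rot [-1.7999e+02 -9.0000e-02  1.3200e+00] F [-0.3  0.8 -2.4] M [-0.    0.01  0.01] gap mm 45.4
t 17.88 yaw now 1.32 spin rad 0.0012 shift cm now [-0.57 15.94 -0.22] after spin [-0.55 15.94 -0.22]
```

```bash
python3 -m creep '[[4.2,-0.1,1.5,0,0],[4.2,-0.1,3,0,0],[4.2,-0.1,3,0,0],[4.2,-0.1,3,0,0],[4.2,-0.1,3,0,0],[4.2,-0.05,1.6,0,0],[4.2,0,0.84,0,0],[4.2,0,0,0,0],[4.2,0,0,0,0],[4.2,0,0,0,0]]'; python3 - <<'E'
from h import *
s=st(); goto(574.2,-58.3,125,1.25)
for n in("top","scene"): snap(n,7)
crop(load("scene",7)[0],165,120,265,230,5,"pics/s10.png"); crop(load("top",7)[0],230,100,350,200,5,"pics/t10.png")
E
```

```text
time: 18.72
position: [0.5735, -0.0573, 0.1214]
tcp_rot: [-180.0, 0.1, 1.3]
wrist_force: [-0.1, 0.7, -1.5]
finger_gap: 0.532
t 18.72 pos [573.5 -57.3 121.4] rot [-1.7995e+02  8.0000e-02  1.3500e+00] F [-0.1  0.7 -1.5] M [-0.05 -0.04  0.01] gap mm 45.4
t 18.72 yaw now 1.35 spin rad 0.0017 shift cm now [ 0.07  0.1  -0.36] after spin [ 0.07  0.1  -0.36]
```

View pics/s10.png

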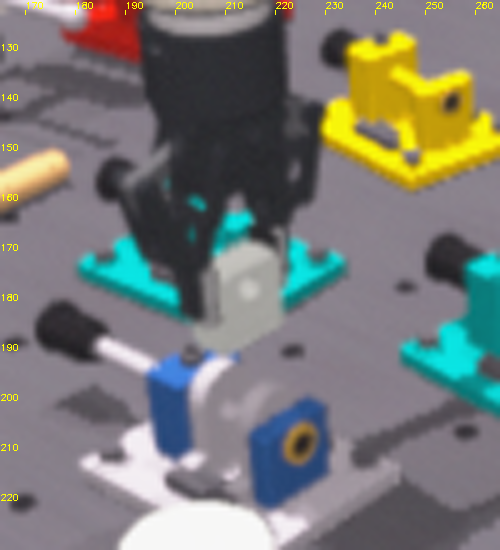

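View pics/t10.png

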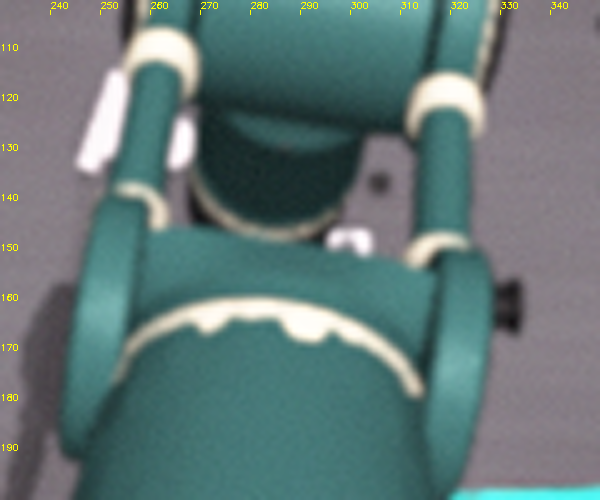

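Scene: the spacer is held upright over the nest with its bore at (213,178), the lugs below at (205-218,205). The arm hides the top view here. I'll compare spacer and jig in this one view.

```bash
python3 - <<'E'
from h import *
img=load("scene",7)[0]; V={"scene":img}
a=np.radians(1.25)
face=[((-.021,.012,0.001),(.021,.012,0.001)),((.023,.012,.006),(.023,.012,.040)),((-.021,.012,.048),(.021,.012,.048)),((.023,-.008,.048),(.023,.012,.048)),((.023,-.012,.006),(.023,-.012,.048))]
face=[((.023,.012,.006),(.023,.012,.046)),((-.023,.012,.048),(.023,.012,.048)),((.023,-.010,.048),(.023,.012,.048)),((-.023,-.012,.048),(.023,-.012,.048)),((.023,.012,.048),(.023,-.012,.048))]
print("block, robot says 573.5 -57.3 102.8")
p=[.5735,-.0573,.1028,a]
edgefit(p,{"scene":face},V,free=(0,1,1,0))
edgefit(p,{"scene":face[:2]},V,free=(0,1,1,0))
edgefit(p,{"scene":face[:3]},V,free=(0,1,1,0))
blue=lambda g:g[...,2]-g[...,0]
tn=rect(-.025,.025,.026,.042,.064)
th=rect(-.025,.025,-.056,-.026,.072)
tv=[((-.025,.042,.02),(-.025,.042,.064)),((.025,.042,.02),(.025,.042,.064)),((.025,.026,.02),(.025,.026,.064))]
print("jig thin cheek at x=574.2")
for segs in (tn+tv[:2], tv[:2], [tn[2],tn[1]], tn):
    edgefit([.5742,-.0583,0,a],{"scene":segs},V,chan=blue,free=(0,1,1,0))
print("thick"); edgefit([.5742,-.0583,0,a],{"scene":[th[3],th[2],th[1]]},{"scene":load("scene",4)[0]},chan=blue,free=(0,1,1,0))
pl=rect(-.058,.058,-.085,.065,.014)
print("plate"); edgefit([.5742,-.0583,0,a],{"scene":pl},{"scene":load("scene",4)[0]},free=(0,1,1,0))
# overlay
s=6;u0,v0=165,120
c=cv2.resize(img[v0:230,u0:265],None,fx=s,fy=s,interpolation=cv2.INTER_CUBIC)[:,:,::-1].copy()
def dr(pose,segs,col):
    for A,B in segs:
        q=(proj("scene",world(pose,np.array([A,B])))-[u0,v0]+.5)*s
        cv2.line(c,tuple(int(x) for x in q[0]),tuple(int(x) for x in q[1]),col,1)
dr(p,rect(-.023,.023,-.012,.012,.048)+rect(-.023,.023,-.012,.012,0)+face[:1],(0,255,255))
dr([.5742,-.0583,0,a],tn+tv+th,(0,0,255))
lug=lambda y0,y1:[((20*np.cos(t)/1000,y,.014+.044+.02*np.sin(t)),(20*np.cos(t+.2)/1000,y,.014+.044+.02*np.sin(t+.2))) for t in np.arange(0,3.0,.2) for y in(y0,y1)]
dr([.5742,-.0583,0,a],lug(-.0255,-.0135)+lug(.0135,.0255),(0,255,0))
cv2.imwrite("pics/ov1.png",c)
E
```

```text
block, robot says 573.5 -57.3 102.8
pose [573.5  -68.58  98.1 ] yaw 1.25 n 39 rms px 0.596
pose [573.5  -58.14 104.14] yaw 1.25 n 23 rms px 0.15
pose [573.5  -70.28  96.34] yaw 1.25 n 24 rms px 0.549
jig thin cheek at x=574.2
pose [574.2  -70.97 -12.57] yaw 1.25 n 51 rms px 0.438Traceback (most recent call last):
  File "<stdin>", line 17, in <module>
  File "h.py", line 72, in edgefit
    S=least_squares(res,pose[fr],x_scale=sc,loss="soft_l1",f_scale=.5); pose[fr]=S.x
    return func(*args, **kwargs)
    vector_fun = VectorFunction(
        fun_wrapped,
    ...<6 lines>...
        workers=workers
    )
    self._update_fun()
    ~~~~~~~~~~~~~~~~^^
    self.f = self.fun_wrapped(xp_copy(self.x))
             ~~~~~~~~~~~~~~~~^^^^^^^^^^^^^^^^^
    return np.atleast_1d(self.fun(x))
                         ~~~~~~~~^^^
    return self.f(x, *self.args, **self.kwargs)
           ~~~~~~^^^^^^^^^^^^^^^^^^^^^^^^^^^^^^
  File "h.py", line 70, in res
    return np.hstack(out)
           ~~~~~~~~~^^^^^
    return _nx.concatenate(arrs, 1, dtype=dtype, casting=casting)
           ~~~~~~~~~~~~~~~^^^^^^^^^^^^^^^^^^^^^^^^^^^^^^^^^^^^^^^
ValueError: need at least one array to concatenate
```

```bash
python3 - <<'E'
from h import *
img=load("scene",7)[0]; a=np.radians(1.25)
blue=lambda g:g[...,2]-g[...,0]
tn=rect(-.025,.025,.026,.042,.064); th=rect(-.025,.025,-.056,-.026,.072)
tv=[((-.025,.042,.02),(-.025,.042,.064)),((.025,.042,.02),(.025,.042,.064)),((.025,.026,.02),(.025,.026,.064))]
print("thin cheek, y only / y,z, small range")
for k in(4,7):
  for segs in (tv[:2], tn+tv[:2]):
    for fr in((0,1,0,0),(0,1,1,0)):
        try: edgefit([.5742,-.0583,0,a],{"scene":segs},{"scene":load("scene",k)[0]},chan=blue,free=fr,rng=2)
        except Exception as e: print("x")
s=7;u0,v0=165,140
c=cv2.resize(img[v0:225,u0:265],None,fx=s,fy=s,interpolation=cv2.INTER_CUBIC)[:,:,::-1].copy()
def dr(pose,segs,col):
    for A,B in segs:
        q=(proj("scene",world(pose,np.array([A,B])))-[u0,v0]+.5)*s
        cv2.line(c,tuple(int(x) for x in q[0]),tuple(int(x) for x in q[1]),col,1)
p=[.5735,-.0573,.1028,a]
dr(p,rect(-.023,.023,-.012,.012,.048)+rect(-.023,.023,-.012,.012,0),(0,255,255))
dr([.5742,-.0583,0,a],tn+tv+th,(0,0,255))
lug=lambda y0,y1:[((20*np.cos(t)/1000,y,.014+.044+.02*np.sin(t)),(20*np.cos(t+.2)/1000,y,.014+.044+.02*np.sin(t+.2))) for t in np.arange(0,3.0,.2) for y in(y0,y1)]
dr([.5742,-.0583,0,a],lug(-.0255,-.0135)+lug(.0135,.0255),(0,255,0))
cv2.imwrite("pics/ov1.png",c)
E
```

```text
thin cheek, y only / y,z, small range
pose [574.2  -61.76   0.  ] yaw 1.25 n 9 rms px 0.203
x
pose [574.2  -58.28   0.  ] yaw 1.25 n 75 rms px 0.492
pose [574.2  -60.13  -2.08] yaw 1.25 n 72 rms px 0.275
pose [574.2  -61.05   0.  ] yaw 1.25 n 10 rms px 0.182
x
pose [574.2 -57.5   0. ] yaw 1.25 n 67 rms px 0.6
pose [574.2  -60.12  -3.  ] yaw 1.25 n 65 rms px 0.247
```

View pics/ov1.png

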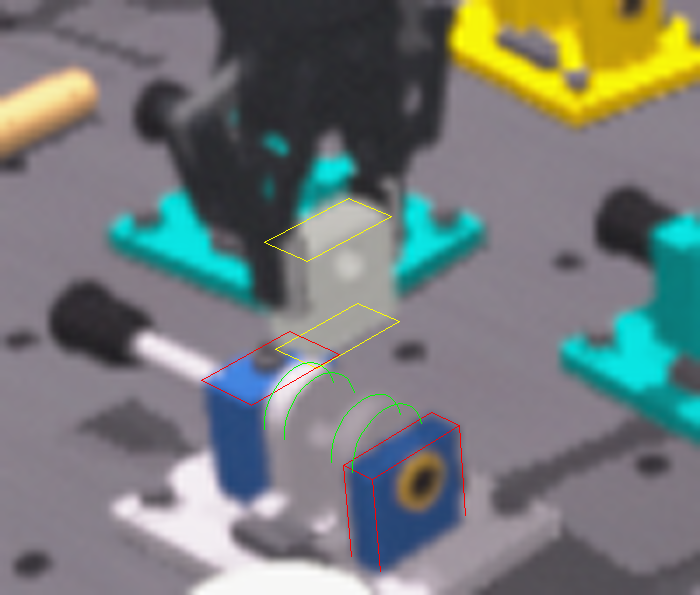

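```bash
python3 -m creep '[[4.2,0.07,0.1,0.5,0],[4.2,0,0,0.6,0],[4.2,0,0,0.6,0],[4.2,0,0,0.3,0],[4.2,0,0,0,0],[4.2,0,0,0,0]]'; python3 - <<'E'
from h import *
s=st(); goto(574.2,-58.3,32.6,1.25)
snap("scene",8)
crop(load("scene",8)[0],165,140,265,225,7,"pics/s11.png")
E
```

```text
time: 19.32
position: [0.5743, -0.0592, 0.1016]
tcp_rot: [-180.0, 0.1, 1.3]
wrist_force: [0.3, -0.0, -1.0]
finger_gap: 0.536
t 19.32 pos [574.3 -59.2 101.6] rot [-1.7999e+02  7.0000e-02  1.3200e+00] F [ 0.3 -0.  -1. ] M [-0.04  0.01  0.01] gap mm 45.8
t 19.32 yaw now 1.32 spin rad 0.0013 shift cm now [-0.   -0.09  6.9 ] after spin [-0.01 -0.09  6.9 ]
```

View pics/s11.png

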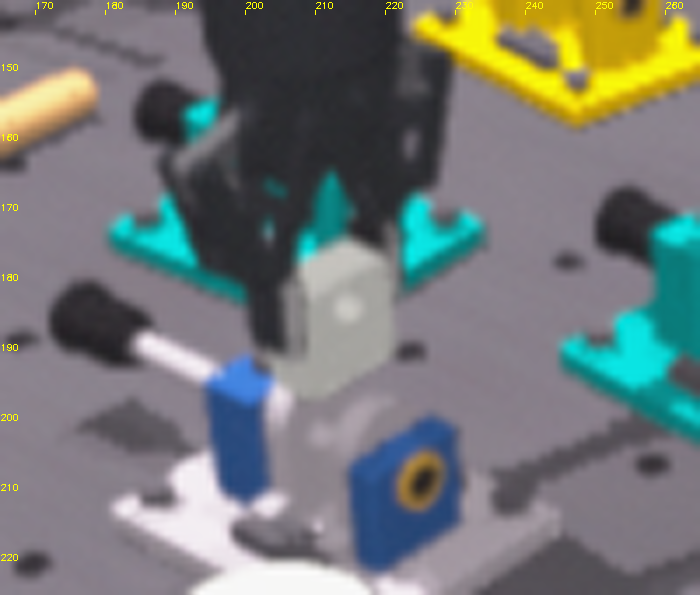

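```bash
python3 -m creep '[[4.2,0,0,0,0],[4.2,0,0,0,0]]'; python3 - <<'E'
from h import *
img=load("scene",8)[0]; a=np.radians(1.25); V={"scene":img}
face=[((.023,.012,.006),(.023,.012,.046)),((-.023,.012,.048),(.023,.012,.048))]
for x,y in((.5743,-.0592),(.5743,-.0583)):
  edgefit([x,y,.083,a],{"scene":face},V,free=(0,1,1,0),rng=2)
  edgefit([x,y,.083,a],{"scene":face[:1]},V,free=(0,1,0,0),rng=2)
E
```

```text
time: 19.53
position: [0.5751, -0.0595, 0.1027]
tcp_rot: [180.0, -0.0, 1.3]
wrist_force: [1.1, 0.1, -1.1]
finger_gap: 0.532
pose [574.3  -60.12  84.46] yaw 1.25 n 23 rms px 0.179
pose [574.3  -60.11  83.  ] yaw 1.25 n 9 rms px 0.163
pose [574.3  -60.19  84.4 ] yaw 1.25 n 23 rms px 0.179
pose [574.3  -60.12  83.  ] yaw 1.25 n 9 rms px 0.163
```

```bash
python3 -m creep '[[4.2,-0.05,-0.06,0.2,0],[4.2,0,0,0.2,0],[4.2,0,0,0.2,0],[4.2,0,0,0.1,0],[4.2,0,0,0,0]]';python3 -m creep '[[4.2,0,0,0.2,0],[4.2,0,0,0.1,0],[4.2,0,0,0,0]]'; python3 - <<'E'
from h import *
s=st(); goto(574.2,-58.3,32.6,1.25)
E
```

```text
time: 19.95
position: [0.5738, -0.0587, 0.0947]
tcp_rot: [-180.0, 0.1, 1.3]
wrist_force: [0.7, 0.3, -2.5]
finger_gap: 0.533
time: 20.2
position: [0.574, -0.0588, 0.0919]
tcp_rot: [-180.0, 0.0, 1.3]
wrist_force: [-0.2, -0.5, -2.0]
finger_gap: 0.531
t 20.2 pos [574.  -58.8  91.9] rot [-1.80e+02  3.00e-02  1.32e+00] F [-0.2 -0.5 -2. ] M [-0.01 -0.02 -0.05] gap mm 45.4
t 20.2 yaw now 1.32 spin rad 0.0012 shift cm now [ 0.02 -0.05  5.93] after spin [ 0.02 -0.05  5.93]
```

```bash
python3 -m creep '[[4.2,0,0,0.2,0],[4.2,0,0,0.2,0],[4.2,0,0,0.1,0],[4.2,0,0,0,0]]';python3 -m creep '[[4.2,0,0,0.2,0],[4.2,0,0,0.2,0],[4.2,0,0,0.1,0],[4.2,0,0,0,0]]'; python3 - <<'E'
from h import *
s=st()
E
```

```text
time: 20.53
position: [0.5739, -0.0587, 0.0868]
tcp_rot: [-180.0, 0.0, 1.3]
wrist_force: [-1.0, 0.3, -1.3]
finger_gap: 0.535
time: 20.87
position: [0.574, -0.0587, 0.0819]
tcp_rot: [-180.0, 0.0, 1.3]
wrist_force: [0.5, 0.0, -2.3]
finger_gap: 0.53
t 20.87 pos [574.  -58.7  81.9] rot [-1.7999e+02  4.0000e-02  1.3200e+00] F [ 0.5  0.  -2.3] M [-0.02  0.07 -0.01] gap mm 45.3
```

```bash
python3 -m creep '[[4.2,0,0,0.3,0],[4.2,0,0,0.3,0],[4.2,0,0,0.3,0],[4.2,0,0,0.1,0],[4.2,0,0,0,0]]';python3 -m creep '[[4.2,0,0,0.3,0],[4.2,0,0,0.3,0],[4.2,0,0,0.3,0],[4.2,0,0,0.1,0],[4.2,0,0,0,0]]';python3 -m creep '[[4.2,0,0,0.3,0],[4.2,0,0,0.3,0],[4.2,0,0,0.3,0],[4.2,0,0,0.1,0],[4.2,0,0,0,0]]';python3 - <<'E'
from h import *
s=st()
E
```

```text
time: 21.28
position: [0.5738, -0.0587, 0.0716]
tcp_rot: [-180.0, 0.1, 1.3]
wrist_force: [0.2, -0.6, -1.3]
finger_gap: 0.529
time: 21.7
position: [0.5738, -0.0587, 0.0617]
tcp_rot: [-180.0, 0.1, 1.3]
wrist_force: [-0.6, -0.5, -0.8]
finger_gap: 0.533
time: 22.12
position: [0.5738, -0.0587, 0.0517]
tcp_rot: [-180.0, 0.1, 1.3]
wrist_force: [0.3, -0.2, -2.1]
finger_gap: 0.532
t 22.12 pos [573.8 -58.7  51.7] rot [-1.7999e+02  6.0000e-02  1.3200e+00] F [ 0.3 -0.2 -2.1] M [ 0.05 -0.05  0.01] gap mm 45.5
```

```bash
python3 -m creep '[[4.2,0.02,0,0.3,0],[4.2,0,0,0.3,0],[4.2,0,0,0.3,0],[4.2,0,0,0.3,0],[4.2,0,0,0.2,0],[4.2,0,0,0,0]]';python3 -m creep '[[4.2,0,0,0.1,0],[4.2,0,0,0.1,0],[4.2,0,0,0.1,0],[4.2,0,0,0,0]]';python3 -m creep '[[4.2,0,0,0.1,0],[4.2,0,0,0,0]]';python3 -m creep '[[4.2,0,0,0.1,0],[4.2,0,0,0,0]]'
```

```text
time: 22.62
position: [0.5738, -0.0587, 0.0375]
tcp_rot: [-180.0, 0.1, 1.3]
wrist_force: [0.7, -1.0, -1.1]
finger_gap: 0.529
time: 22.95
position: [0.5744, -0.0588, 0.0351]
tcp_rot: [-180.0, 0.0, 1.3]
wrist_force: [-0.0, 0.1, -1.7]
finger_gap: 0.532
time: 23.12
position: [0.5744, -0.0588, 0.0342]
tcp_rot: [-180.0, 0.0, 1.3]
wrist_force: [0.2, -0.1, -1.4]
finger_gap: 0.532
time: 23.28
position: [0.5744, -0.0588, 0.0332]
tcp_rot: [-180.0, 0.0, 1.3]
wrist_force: [-0.0, -0.3, -2.1]
finger_gap: 0.528
```

```bash
python3 -m creep '[[4.2,0,0,0.1,0],[4.2,0,0,0,0]]';python3 -m creep '[[4.2,0,0,0.1,0],[4.2,0,0,0,0]]';python3 -m creep '[[4.2,0,0,0.05,0],[4.2,0,0,0,0]]'
```

```text
time: 23.45
position: [0.5747, -0.0588, 0.0327]
tcp_rot: [180.0, -0.0, 1.3]
wrist_force: [-1.4, 0.1, 2.2]
finger_gap: 0.534
time: 23.62
position: [0.5747, -0.0588, 0.0326]
tcp_rot: [180.0, -0.0, 1.3]
wrist_force: [-4.4, 0.4, 8.6]
finger_gap: 0.532
time: 23.78
position: [0.5747, -0.0588, 0.0326]
tcp_rot: [180.0, -0.0, 1.3]
wrist_force: [-5.0, 0.1, 10.9]
finger_gap: 0.529
```

```bash
python3 -m creep '[[4.2,0,0,-0.15,0],[4.2,0,0,0,0],[4.8,0,0,0,0],[5.2,0,0,0,0],[5.6,0,0,0,0],[5.8,0,0,0,0]]'; python3 - <<'E'
from h import *
st()
E
python3 -m creep '[[5.8,0,0,-0.5,0],[5.8,0,0,-1,0],[5.8,0,0,-2,0],[5.8,0,0,-3,0],[5.8,0,0,-3,0],[5.8,0,0,-2,0],[5.8,0,0,0,0]]'; python3 - <<'E'
from h import *
st()
snap("scene",9)
crop(load("scene",9)[0],165,140,265,225,7,"pics/s12.png")
E
```

```text
time: 24.28
position: [0.5744, -0.0588, 0.0321]
tcp_rot: [-180.0, 0.0, 1.3]
wrist_force: [-0.6, -0.3, 0.0]
finger_gap: 0.678
t 24.28 pos [574.4 -58.8  32.1] rot [-1.80e+02  1.00e-02  1.32e+00] F [-0.6 -0.3  0. ] M [-0.05 -0.01  0.03] gap mm 57.9
time: 24.87
position: [0.5788, -0.0594, 0.1546]
tcp_rot: [179.9, -0.6, 1.3]
wrist_force: [0.7, 0.2, 0.5]
finger_gap: 0.679
t 24.87 pos [578.8 -59.4 154.6] rot [179.89  -0.65   1.32] F [0.7 0.2 0.5] M [ 0.02 -0.06 -0.03] gap mm 58.0
```

View pics/s12.png

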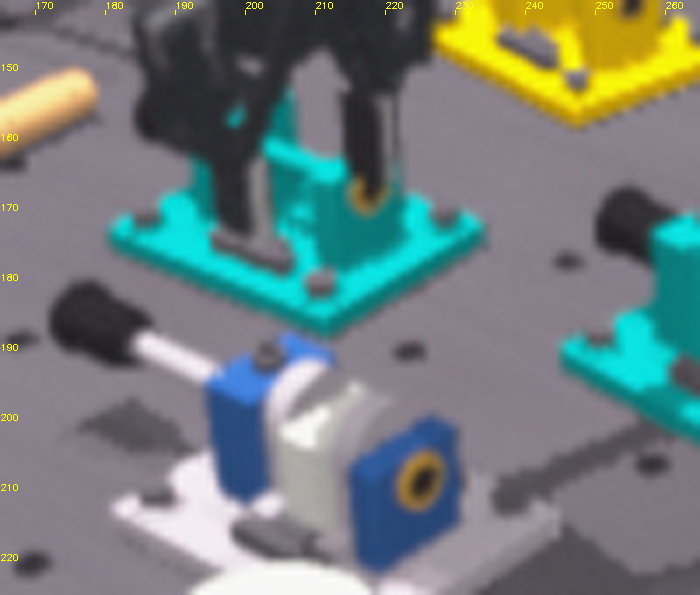

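The spacer stands between the lugs, top at scene (209,201). Now to the knob.

```bash
python3 -m creep '[[6,0,1.5,0,0],[6,0,3,0,0],[6,0,3,0,0],[6,0,3,0,0],[6,0,2.6,0,0],[6,0,1.5,0,0],[6,0,0,1.5,0],[6,0,0,0,0],[6,0,0,0,0]]'; python3 - <<'E'
from h import *
st(); goto(577.1,-204.7,30.7,1.25)
snap("top",10)
crop(load("top",10)[0],240,120,350,200,7,"pics/t12.png")
E
```

```text
time: 25.67
position: [0.5762, -0.2039, 0.1305]
tcp_rot: [-179.9, 0.2, 1.3]
wrist_force: [0.5, 0.7, -0.3]
finger_gap: 0.699
t 25.67 pos [ 576.2 -203.9  130.5] rot [-179.88    0.22    1.29] F [ 0.5  0.7 -0.3] M [ 0.02 -0.04 -0.02] gap mm 59.7
t 25.67 yaw now 1.29 spin rad 0.0007 shift cm now [0.12 0.1  9.98] after spin [0.09 0.08 9.98]
```

View pics/t12.png

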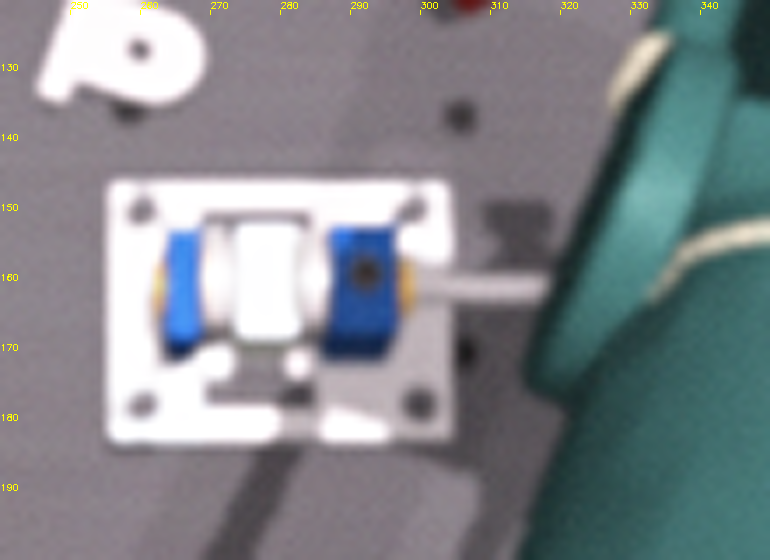

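Top: the spacer (277,161) sits squarely between the lugs at (270,161) and (284,161). I'll descend onto the knob.

```bash
python3 -m creep '[[6,0,0,2,0],[6,0,0,2.5,0],[6,0,0,2.5,0],[6,0,0,1.5,0],[6,0,0,0.8,0],[6,0,0,0.3,0],[6,0,0,0,0],[6,0,0,0,0],[6,0,0,0,0]]'; python3 - <<'E'
from h import *
st(); goto(577.1,-204.7,30.7,1.25)
E
```

```text
time: 26.47
position: [0.5792, -0.2051, 0.038]
tcp_rot: [179.9, -0.2, 1.3]
wrist_force: [-0.1, 0.1, -0.6]
finger_gap: 0.701
t 26.47 pos [ 579.2 -205.1   38. ] rot [ 1.7993e+02 -1.5000e-01  1.3300e+00] F [-0.1  0.1 -0.6] M [0.01 0.01 0.01] gap mm 59.9
t 26.47 yaw now 1.33 spin rad 0.0014 shift cm now [-0.21 -0.05  0.73] after spin [-0.21 -0.05  0.73]
```

```bash
python3 -m creep '[[6,-0.2,-0.03,0.5,0],[6,0,0,0,0],[6,0,0,0,0],[6,0,0,0,0]]'; python3 - <<'E'
from h import *
st(); goto(577.1,-204.7,30.7,1.25)
E
```

```text
time: 26.8
position: [0.5757, -0.2045, 0.0314]
tcp_rot: [180.0, -0.0, 1.3]
wrist_force: [0.5, -0.5, 0.5]
finger_gap: 0.701
t 26.8 pos [ 575.7 -204.5   31.4] rot [ 1.80e+02 -1.00e-02  1.31e+00] F [ 0.5 -0.5  0.5] M [-0.  0.  0.] gap mm 59.9
t 26.8 yaw now 1.31 spin rad 0.001 shift cm now [0.14 0.02 0.07] after spin [0.14 0.02 0.07]
```

```bash
python3 -m creep '[[6,0.13,0,0.05,0],[6,0,0,0,0],[4,0,0,0,0],[3,0,0,0,0],[2.4,0,0,0,0],[2.4,0,0,0,0],[2.4,0,0,0,0],[2.4,0,0,0,0]]' 60; python3 - <<'E'
from h import *
st()
E
```

```text
time: 27.47
position: [0.5773, -0.2045, 0.031]
tcp_rot: [180.0, -0.0, 1.3]
wrist_force: [0.5, 1.4, 1.9]
finger_gap: 0.31
t 27.47 pos [ 577.3 -204.5   31. ] rot [ 1.80e+02 -2.00e-02  1.32e+00] F [0.5 1.4 1.9] M [ 0.06  0.06 -0.08] gap mm 26.4
```

```bash
python3 -m creep '[[2.4,0,-0.15,0,0],[2.4,0,-0.15,0,0],[2.4,0,-0.15,0,0],[2.4,0,-0.15,0,0],[2.4,0,-0.15,0,0],[2.4,0,0,0,0]]'; python3 -m creep '[[2.4,0,-0.2,0,0],[2.4,0,-0.2,0,0],[2.4,0,-0.2,0,0],[2.4,0,-0.2,0,0]]'; python3 -m creep '[[2.4,0,-0.2,0,0],[2.4,0,-0.2,0,0],[2.4,0,-0.2,0,0],[2.4,0,-0.2,0,0]]'; python3 - <<'E'
from h import *
st()
E
```

```text
time: 27.97
position: [0.5772, -0.1989, 0.0311]
tcp_rot: [179.8, -0.1, 1.3]
wrist_force: [-1.1, -3.9, 1.9]
finger_gap: 0.304
time: 28.3
position: [0.577, -0.1888, 0.031]
tcp_rot: [180.0, -0.0, 1.3]
wrist_force: [-1.3, -4.6, 2.9]
finger_gap: 0.307
time: 28.63
position: [0.5768, -0.1807, 0.031]
tcp_rot: [180.0, -0.0, 1.3]
wrist_force: [-0.4, -3.1, 3.1]
finger_gap: 0.305
t 28.63 pos [ 576.8 -180.7   31. ] rot [ 1.7999e+02 -2.0000e-02  1.3300e+00] F [-0.4 -3.1  3.1] M [-0.48  0.07 -0.08] gap mm 26.0
```

Only sliding friction (about 3-4 N) so far, 24 mm in. Continue in small steps.

```bash
python3 -m creep '[[2.4,0,-0.15,0,0],[2.4,0,-0.15,0,0],[2.4,0,-0.15,0,0],[2.4,0,-0.15,0,0]]'; python3 -m creep '[[2.4,0,-0.15,0,0],[2.4,0,-0.15,0,0],[2.4,0,-0.15,0,0],[2.4,0,-0.15,0,0]]'; python3 -m creep '[[2.4,0,-0.15,0,0],[2.4,0,-0.15,0,0],[2.4,0,-0.15,0,0],[2.4,0,-0.15,0,0]]'; python3 - <<'E'
from h import *
st()
E
```

```text
time: 28.97
position: [0.5766, -0.1749, 0.031]
tcp_rot: [180.0, -0.0, 1.3]
wrist_force: [-0.6, -3.4, 4.1]
finger_gap: 0.313
time: 29.3
position: [0.5765, -0.1689, 0.031]
tcp_rot: [180.0, -0.0, 1.3]
wrist_force: [0.0, -3.1, 4.9]
finger_gap: 0.309
time: 29.63
position: [0.5764, -0.1629, 0.031]
tcp_rot: [180.0, -0.0, 1.3]
wrist_force: [0.3, -2.6, 4.9]
finger_gap: 0.309
t 29.63 pos [ 576.4 -162.9   31. ] rot [ 1.7999e+02 -3.0000e-02  1.3200e+00] F [ 0.3 -2.6  4.9] M [-0.51 -0.06  0.01] gap mm 26.4
```

```bash
python3 -m creep '[[2.4,0,-0.15,0,0],[2.4,0,-0.15,0,0],[2.4,0,-0.15,0,0],[2.4,0,-0.15,0,0]]'; python3 -m creep '[[2.4,0,-0.15,0,0],[2.4,0,-0.15,0,0],[2.4,0,-0.15,0,0],[2.4,0,-0.15,0,0]]'; python3 -m creep '[[2.4,0,-0.15,0,0],[2.4,0,-0.15,0,0],[2.4,0,-0.1,0,0],[2.4,0,-0.1,0,0]]'; python3 - <<'E'
from h import *
st()
E
```

```text
time: 29.97
position: [0.5763, -0.1569, 0.031]
tcp_rot: [180.0, -0.0, 1.3]
wrist_force: [0.4, -2.7, 4.4]
finger_gap: 0.308
time: 30.3
position: [0.5761, -0.1509, 0.0309]
tcp_rot: [180.0, -0.0, 1.3]
wrist_force: [1.0, -3.3, 5.0]
finger_gap: 0.307
time: 30.63
position: [0.5761, -0.1472, 0.0311]
tcp_rot: [179.9, -0.0, 1.4]
wrist_force: [0.4, -10.6, 3.1]
finger_gap: 0.304
t 30.63 pos [ 576.1 -147.2   31.1] rot [ 1.7986e+02 -4.0000e-02  1.3700e+00] F [  0.4 -10.6   3.1] M [-1.57  0.06 -0.09] gap mm 25.9
```

Detent entry about 6 mm from home, 10.6 N. Continue gently to the home stop.

```bash
python3 -m creep '[[2.4,0,-0.1,0,0],[2.4,0,-0.1,0,0],[2.4,0,-0.1,0,0],[2.4,0,0,0,0]]'; python3 -m creep '[[2.4,0,-0.1,0,0],[2.4,0,-0.1,0,0],[2.4,0,0,0,0]]'; python3 -m creep '[[2.4,0,-0.1,0,0],[2.4,0,0,0,0]]'; python3 - <<'E'
from h import *
st()
E
```

```text
time: 30.97
position: [0.5761, -0.1455, 0.0311]
tcp_rot: [179.8, -0.1, 1.4]
wrist_force: [-0.7, -10.2, 3.9]
finger_gap: 0.307
time: 31.22
position: [0.5759, -0.1411, 0.031]
tcp_rot: [-180.0, -0.0, 1.3]
wrist_force: [0.7, -0.9, 5.1]
finger_gap: 0.306
time: 31.38
position: [0.5759, -0.1404, 0.031]
tcp_rot: [179.9, -0.0, 1.3]
wrist_force: [0.3, -5.6, 4.4]
finger_gap: 0.305
t 31.38 pos [ 575.9 -140.4   31. ] rot [ 1.7994e+02 -3.0000e-02  1.3400e+00] F [ 0.3 -5.6  4.4] M [-0.88 -0.01  0.03] gap mm 26.1
```

```bash
python3 -m creep '[[2.4,0,-0.1,0,0],[2.4,0,0,0,0]]'; python3 -m creep '[[2.4,0,0.15,0,0],[2.4,0,0,0,0],[4,0,0,0,0],[6,0,0,0,0],[6,0,0,0,0],[6,0,0,-1,0],[6,0,0,-3,0],[6,0,0,-4,0],[6,0,0,-3,0]]'; python3 -m creep '[[6,0,3,0,0],[6,0,4,0,0],[6,0,4,0,0],[6,0,4,0,0],[6,0,4,0,0],[6,0,3,0,0],[6,0,0,0,0]]'; python3 - <<'E'
from h import *
st()
for n in("top","scene"): snap(n,11)
crop(load("top",11)[0],240,120,340,200,7,"pics/t13.png"); crop(load("scene",11)[0],165,160,265,230,7,"pics/s13.png")
E
```

```text
time: 31.55
position: [0.5759, -0.1404, 0.031]
tcp_rot: [179.8, -0.0, 1.4]
wrist_force: [0.5, -9.1, 4.6]
finger_gap: 0.309
time: 32.3
position: [0.5755, -0.14, 0.1429]
tcp_rot: [-180.0, 0.0, 1.3]
wrist_force: [1.7, 0.2, 0.8]
finger_gap: 0.705
time: 32.88
position: [0.5803, -0.3662, 0.1414]
tcp_rot: [179.8, -0.1, 1.1]
wrist_force: [0.3, 0.3, 0.6]
finger_gap: 0.701
t 32.88 pos [ 580.3 -366.2  141.4] rot [ 1.7983e+02 -6.0000e-02  1.0800e+00] F [0.3 0.3 0.6] M [ 0.02 -0.05  0.03] gap mm 59.8
```

View pics/t13.png

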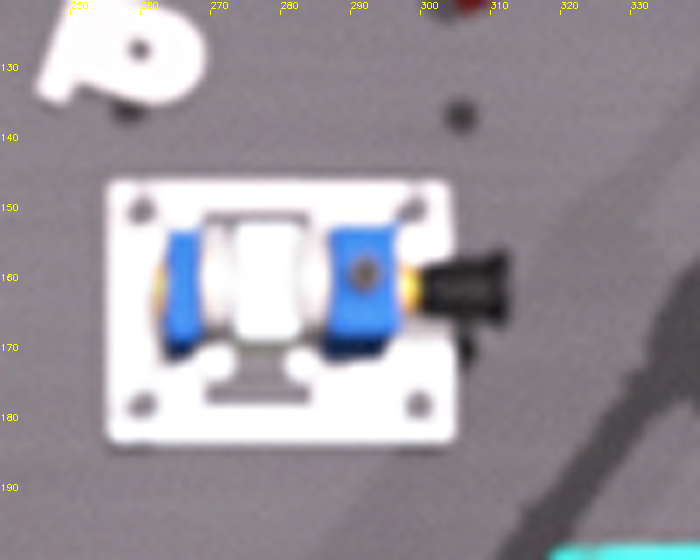

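View pics/s13.png

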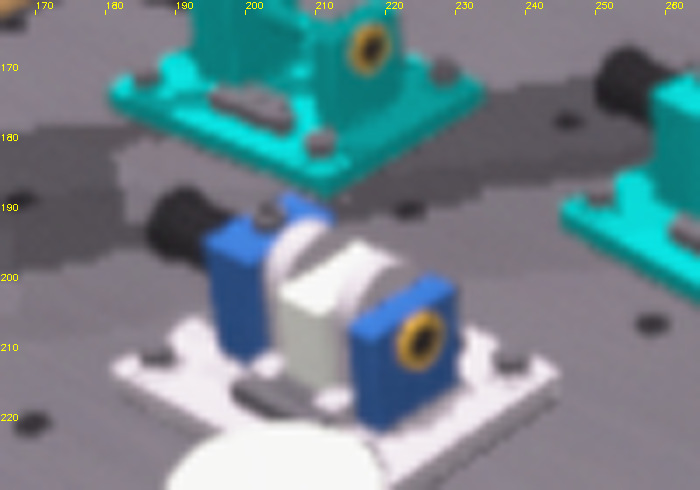

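The spacer is seated and the knob looks home at top (306,161). I'll compare with the first pictures numerically before handing in.

```bash
python3 - <<'E'
from h import *
a,b=load("top",0)[0].astype(float).mean(2),load("top",11)[0].astype(float).mean(2)
for v in(158,160,162,164): 
    for k,g in(("0",a),("11",b)):
        r=g[v,295:320]; G=np.gradient(r); i=8+G[8:].argmax(); print(v,k,"rim end col ~",295+i, r[i-2:i+3].astype(int))
# phase-correlate knob patch
p,q=a[150:175,296:318].copy(),b[150:175,296:318].copy()
print("knob shift px",cv2.phaseCorrelate(p,q,cv2.createHanningWindow((22,25),cv2.CV_64F)))
p,q=[cv2.cvtColor(load("scene",k)[0],cv2.COLOR_RGB2GRAY).astype(float)[178:208,178:208].copy() for k in(0,11)]
print("scene knob shift",cv2.phaseCorrelate(p,q,cv2.createHanningWindow((30,30),cv2.CV_64F)))
for n in("top","scene"):
    d=np.abs(load(n,0)[0].astype(int)-load(n,11)[0]).max(2).astype(np.uint8)
    cv2.imwrite(f"pics/d_{n}.png",np.hstack([load(n,11)[0][:,:,::-1]])); cv2.imwrite(f"pics/dd_{n}.png",np.minimum(d*3,255).astype(np.uint8))
E
```

```text
158 0 rim end col ~ 312 [ 28  35  69 107 123]
158 11 rim end col ~ 312 [ 32  46  76 115 133]
160 0 rim end col ~ 312 [ 47  49  76 108 120]
160 11 rim end col ~ 312 [ 48  59  88 114 127]
162 0 rim end col ~ 312 [ 38  41  76 105 121]
162 11 rim end col ~ 312 [ 45  47  75 107 127]
164 0 rim end col ~ 312 [ 25  31  69 106 126]
164 11 rim end col ~ 312 [ 23  35  71 112 124]
knob shift px ((0.054929913602848046, 0.48313826415021843), 0.8349043216897729)
scene knob shift ((-0.11655725675163353, -0.05029922302843204), 0.9716181674216972)
```

View pics/d_top.png

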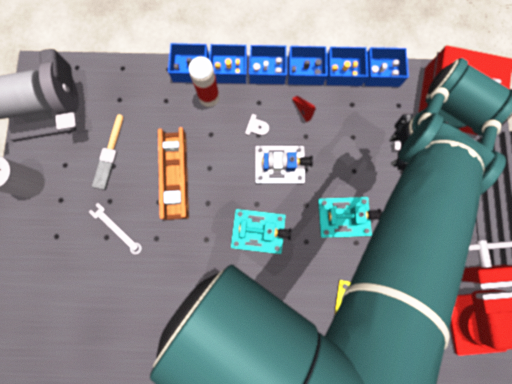

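View pics/dd_scene.png

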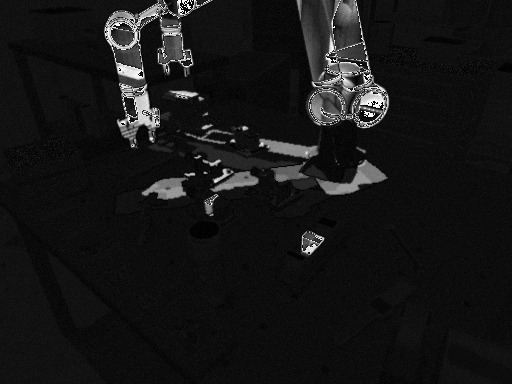

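The knob's end face is at the same pixel as at the start (column 312, shift 0.05-0.12 px along the axis). Apart from the arm and its shadows, only the taken block's place in the rack and the nest changed. The arm is clear, so I'm handing in.

```bash
python3 - <<'E'
from station import ctrl
print(ctrl.job_done()); print(ctrl.read_state()["time"])
E
```

```text
the job is handed in; nothing more can be done
None
the job is handed in; nothing more can be done
```

The weld jig is loaded and the job was handed in at about 33 s of the 72 s allowed.

**What I did**
1. I pulled the plunger 64 mm out to its stop.
2. I took the 24 mm spacer from the middle of the rack; the fingers read 23.7 mm on it.
3. I stood it briefly on free bench so I could turn the grip across its width, since the rack only allows a grip across its thickness.
4. I lowered it between the lugs. I felt no side force on the way down. It met the jig floor at the expected height (TCP 32.6 mm), pressed with about 11 N at most, and I unloaded it before letting go.
5. I pushed the plunger home 64.1 mm. It took 3–5 N sliding and about 10.6 N at the detent, then stopped firmly at 9 N.

**Last checks**
- **Knob:** its end face is at the same pixel as at the start (column 312 in the top view). The scene view shifted only about 0.1 px.
- **Spacer:** it stands seated between the lugs.
- **Other things:** comparing first and last scene pictures shows only the arm, its shadows, the spacer's empty place and the filled nest changed. The arm was clear of everything.

**What disagreed**
- The two cameras put the jig about 4 mm apart in x. I used the position felt when gripping the knob, x of about 574 mm, which lies between them.
- In y, the fits ran from about −58 to −61 mm. I used −58.8, and the spacer went in without touching.
- The top-view knob comparison also gave 0.48 px across the pin axis. The lighting and shadow changed there, and the scene view did not show it.

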